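Lock a quick coupler onto the ball stud of a gauge test block

ROBOT

A 7-joint arm with a two-finger parallel gripper is mounted at the origin on the work surface. World frame = base frame: x ahead of the robot, y to its left, z up, the work surface at z = 0. Lengths are in m, angles in rad, forces in N, time in s.
With the tool pointing down it reaches from about 0.4 to 0.9 m from the base axis. Payload 5.6 kg.
Tool frame: the origin (TCP) lies at the very end of the fingers, on their centre line; the grasp point (between the pads) lies 19 mm behind it (arm.hold_point_z is the distance from the TCP to the grasp point, in m); x points along the fingers, y is the direction in which the jaws open and shut, and the axes are right-handed (so a half turn about x gives the same grasp; the last joint's range is limited). The gripper opens to 92 mm and grips with 3 to 60 N. Pads are 20 mm wide; open, the fingers measure 128 mm over their backs; the gripper's body (75 mm by 189 mm) begins 69 mm behind the grasp point.
Start: joints at [1.206, 0.468, -0.012, 1.603, 0.006, 1.071, -0.056], TCP at [0.206, -0.617, 0.215] pointing down, gripper open.
Joint ranges: [-2.53, 2.53], [-0.31, 2.02], [-1.57, 1.55], [0.28, 2.44], [-1.29, 4.43], [0.15, 1.84], [-2.92, 2.92]. Speed limits (rad/s): [2.57, 2.57, 3.14, 3.14, 3.14, 3.14, 3.14].

INTERFACE

Orientations are given as a rotation vector (axis times angle).
In Python, from bench import arm, snapshot, camera_model, job gives the robot as it stands. The module is installed in compiled form; this text tells all that it offers.
- The arm moves only by the tool play_rows, never from a script. Its argument "commands" is one flat list of numbers, 7 for each row, row after row: the shift along the tool's x, y, z in cm, then the turn, a rotation vector about the tool's x, y, z in degrees, then the closure, from -1 (fully open) to 1 (shut). In form: [dx, dy, dz, ax, ay, az, hand, dx, dy, dz, ax, ay, az, hand, ...]. A call has 1 to 20 rows; each row is the pose to reach, as a shift and turn from the pose commanded when the call began, along the tool's axes at that moment; what a row does not reach only later rows make up. A row lasts 1/12 s, in which the tool goes at most 41.7 mm and 7.16 degrees, less where a joint would pass 70% of its speed; a pose out of reach is approached as far as the arm can. A call with a gripper value outside its range is refused whole. The fingers move at their own pace and stop on an object; "grip_force" is the grip in N (left out, the last holds). Time passes only in rows, so rows that repeat a pose let the fingers close. It gives the time, the measured TCP pose, the force and the opening at its end, in the units of the state.
- arm.read_state(): the state, without advancing time (a new reading comes with each control period).
- snapshot(name): name is "scene" or "top" or "wrist"; returns (picture, depth): 384x512x3 uint8, red, green, blue; 384x512 float32, m along the optical axis (not along the pixel's ray), 0 where there is no reading.
- camera_model(name): a dict with "mtx" (3x3 intrinsics, pixels), "R" (3x3) and "t" (3): a world point X has camera coordinates R X + t. Camera axes: x right, y down, z forward; pixel columns grow to the right and rows downward; lengths in m; the calibration is good to about 2 mm. The wrist camera is an equidistant fisheye: a pixel r from the principal point sees the ray r / f radians off the axis. A picture is of the moment at which its call begins: read the wrist's pose just before it. camera_model takes no time and is no camera call; for the wrist camera it gives the pose at the moment of the call.
- job.job_done(): hands the job in, once; it reports no verdict.
The state is a dict: "t": time; "joints": joint angles; "qd": joint speeds; "tau": joint torques, N m; "tcp_pos": TCP position; "tool_rot": TCP orientation; "contact_force": force on the tool from outside, world axes, zero at the start; "moment": the same for the moment, N m; "gripper_width": finger opening in m.
Only numpy, scipy, OpenCV 4.12 (cv2) and the standard library are available. Lean on these libraries where they do the work, as an engineer would, in place of code of your own. Each camera call takes 0.05 s, during which the arm holds its last target.

TASK

The quick coupler is parked on its plate with its handle down. Raise the handle well up, move the coupler to the test block and lower it gently, without dropping it, over the ball stud until it is fully home on the ball, and press it lightly home (5 N or more) before you let go of it; then press the handle right down so that it locks, and let go. Feel your way: never push with more than about 20 N, and the other things on the bench stay where they are.

Things in the scene. Friction and masses are not known exactly. Their poses are not given: they have to be found in the camera images.
- coupler: loose quick coupler, about 0.75 kg: upright eight-sided aluminium housing, 47 mm over flats (51 over corners), 84 mm high, square stem on top, handle on its -x side. Origin: centre of its underside; z up. From below a blind bore 28 mm wide and 76 mm deep, mouth flared to 41 mm over the lowest 14 mm. Parked over a post: underside 12 mm above the bench; lift 45 mm straight up to clear
- stem (a point): middle of the coupler's square steel stem, by which it is picked up: 26 x 26 mm, sides parallel to the coupler's x and y, from 84 to 120 mm above its underside; this point is on its axis 107 mm up
- handle (a joint): handle angle, rad: 0 = right down (locked, at its stop), grows as it is raised, stop at 1.2. It stays where it is left; 2 to 3 N at the bar moves it. A tongue on it enters the bore below 0.3 rad and closes under the ball at 0: only with the tongue out can the coupler pass over the ball, and if the coupler is not home the tongue strikes the ball and the handle stops short
- handle_hinge (a point): middle of the handle's hinge axis, which is parallel to the coupler's y; at (-30, 0, 69) mm in the coupler's frame
- handle_bar (a point): middle of the handle's cross bar, 12 mm thick, parallel to the coupler's y, 75 mm from the hinge axis; 8 mm side arms at y = -31 and +31 mm join it to the hinge, with 54 mm free between them. At joint 0 the arms rise 15 degrees above level towards the coupler's -x; raising swings the bar up and towards the stem
- block: dark steel test block, fixed, 90 x 90 mm, 30 mm high; origin at the centre of its underside. A bright upright stud rises from its top: 26 mm ball on a 14 mm neck, over a 26 mm thick shaft whose shoulder is 36 mm below the ball's top. With the coupler home, its bore's end rests on the ball's top, its underside 4 to 28 mm above the block
- block_top (a point): centre of the block's top face, 30 mm above the bench. NOT the stud: the ball's top is 80 to 104 mm above this point, set anew each time and stiff downwards, and the stud floats up to 4 mm off this point along the block's x and along its y; it shifts sideways under 1 to 2 N, so the coupler's flared mouth brings it into line. Neither is measured
- park: grey parking plate, fixed, 100 x 100 mm, 12 mm thick, with a plain post 26 mm thick and 40 mm high that the coupler stands over; origin at the centre of its underside
- gauge: bystander: round dial gauge lying on its back, 104 mm across, 30 mm high; origin at the centre of its underside
- bezel: bystander: flat black ring, 84 mm across, 10 mm high; origin at the centre of its underside
- screwdriver: bystander: screwdriver 160 mm long lying on the bench
- spanner: bystander: spanner 170 mm long lying on the bench
- weight: bystander: brass disc weight 64 mm across, 34 mm high; origin at the centre of its underside
- fitting: bystander: brass cylinder 28 mm across, 28 mm high; origin at the centre of its underside
- oil_jar: bystander: amber jar 56 mm across, 75 mm high; origin at the centre of its underside
Mind the look-alikes: they are no part of the job. Leave any green look-alike of the block alone. What is shaped like the coupler but green is not meant.

How it is judged:
On the way, in this order (a step that is already met when the one before it is completed fails the run):
1. the handle is raised well up (joint above 0.8 rad) while the coupler is still on its parking plate (value of joint handle above 0.8 rad and horizontal distance between coupler and park below 0.02 m), for 0.2 s.
2. the coupler, handle still up (above 0.6 rad), is upright and low over the stud (underside less than 34 mm above the block's top) and presses on it with over 4 N while the fingers still hold its stem (value of joint handle above 0.6 rad and horizontal distance between coupler and block below 0.012 m and z of coupler in the frame of block below 0.064 m and angle between coupler's own z axis and vertical below 0.15 rad and contact force between coupler and block above 4 N and contact force between the fingers and coupler above 1 N and distance between the grasp point and stem below 0.035 m), for 0.1 s.
At the end, for the whole second after the job is handed in: coupler let go and at rest on the stud (over 2 N on it): within 12 mm of the block's centre, underside less than 34 mm above the block's top, within 0.15 rad of upright, handle below 0.08 rad; bystanders within 30 mm of their starts (value of joint handle below 0.08 rad and horizontal distance between coupler and block below 0.012 m and z of coupler in the frame of block below 0.064 m and angle between coupler's own z axis and vertical below 0.15 rad and contact force between coupler and block above 2 N and linear speed of coupler below 0.02 m/s and contact force between the fingers and coupler below 0.2 N); the robot touches nothing.
It fails at once if the coupler is pressed on the stud or block with more than 40 N while its handle is up (above 0.6 rad) (contact force between coupler and block above 40 N and value of joint handle above 0.6 rad).
It fails at once if the contact forces between coupler and stud add up to more than 90 N (contact force between coupler and block above 90 N).
It fails at once if the coupler is dropped: it moves faster than 0.22 m/s while the fingers are not touching it (linear speed of coupler above 0.22 m/s and contact force between the fingers and coupler below 0.1 N).
It fails at once if another thing on the bench is moved by more than 30 mm (distance of any of gauge, bezel, screwdriver, spanner, weight, fitting, oil_jar from where it was at the start of the episode above 0.03 m).
It also fails if it takes over 72 s, if anything falls off the work surface, if the arm or the gripper's body presses on something with over 40 N, if the wrist force passes 120 N, or if a joint passes its speed limit or range.

## Working session

There is one attempt and no reset: what is moved stays moved. The work goes in short steps, Python scripts to look and compute and a tool call to move; the robot and the scene stay as the last step left them, time stands still between calls to the robot, and variables do not carry over. Pictures are saved under pics/ and viewed, and the job is handed in when it is done.

Besides the shell and the picture viewer there is one more tool, called after "Call:" as a command line: name --argument value ..., lists and objects as JSON in quotes. play_rows: Moves the arm, as the interface text tells. Its arguments: {"type":"object","properties":{"commands":{"type":"array"},"grip_force":{"type":"number"}},"required":["commands"]}

```bash
mkdir -p pics
cat > h.py <<'E'
import numpy as np,cv2
from bench import arm,snapshot,camera_model,job
def save(n,p): cv2.imwrite('pics/'+n+'.png',cv2.cvtColor(p,cv2.COLOR_RGB2BGR))
E
python3 - <<'E'
from h import *
print(arm.read_state(), arm.hold_point_z)
for n in ['scene','top','wrist']:
    p,d=snapshot(n); save(n+'0',p); np.save(n+'0d',d); np.save(n+'0p',p)
    c=camera_model(n); print(n,c)
    np.savez(n+'0c',**{k:np.array(c[k]) for k in ('mtx','R','t')})
E
```

```text
{'t': 0.0, 'joints': array([ 1.20602034,  0.46839114, -0.01160475,  1.6036223 ,  0.00600503,
        1.07143011, -0.05629962]), 'qd': array([-1.88727143e-03,  1.65451234e-04,  1.14698822e-03,  1.06492806e-03,
        3.47525514e-04,  5.24715538e-04,  3.76677070e-05]), 'tau': array([ 6.67856839e-04, -5.20562661e+01, -1.22928843e-02, -2.43746334e+01,
       -5.66854316e-02,  1.73371931e-02,  1.74016072e-04]), 'tcp_pos': array([ 0.20530696, -0.61609469,  0.21363186]), 'tool_rot': array([ 2.04780139,  0.33418103, -2.04866932]), 'contact_force': array([0.40027125, 0.53746329, 0.68883785]), 'moment': array([0.00978901, 0.01085583, 0.04479246]), 'gripper_width': 0.09197866641618786} 0.0187
scene {'mtx': array([[426.94433078,   0.        , 253.35937744],
       [  0.        , 426.94433078, 192.19081418],
       [  0.        ,   0.        ,   1.        ]]), 'R': array([[ 0.80809361,  0.58864919,  0.021837  ],
       [ 0.42445784, -0.55618769, -0.71448638],
       [-0.40843636,  0.58664077, -0.69930848]]), 't': array([-0.47240792, -0.19740784,  1.38196703])}
top {'mtx': array([[490.65696298,   0.        , 251.13879242],
       [  0.        , 490.65696298, 191.837883  ],
       [  0.        ,   0.        ,   1.        ]]), 'R': array([[-0.01165184, -0.99991362, -0.00608181],
       [-0.98470619,  0.01253157, -0.17377192],
       [ 0.17383312,  0.00396403, -0.98476715]]), 't': array([-0.0139555 ,  0.60644037,  1.55387936])}
wrist {'mtx': array([[297.31863964,   0.        , 255.38593468],
       [  0.        , 297.31863964, 190.16584164],
       [  0.        ,   0.        ,   1.        ]]), 'R': array([[ 0.31703219, -0.94841287, -0.00190256],
       [-0.91807211, -0.30739211,  0.25030719],
       [-0.23797939, -0.07760875, -0.9681646 ]]), 't': array([-0.64875929, -0.03010957,  0.39019155])}
```

View pics/scene0.png

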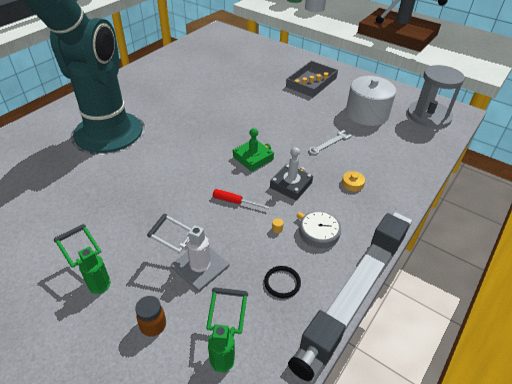

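View pics/top0.png

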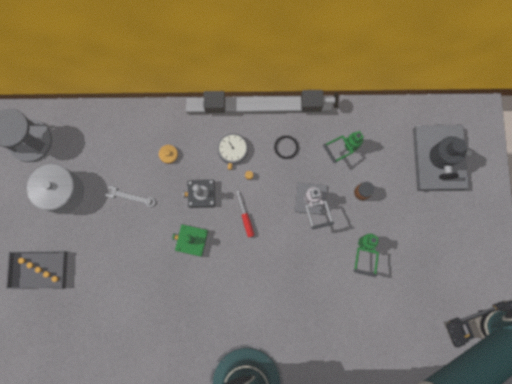

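View pics/wrist0.png

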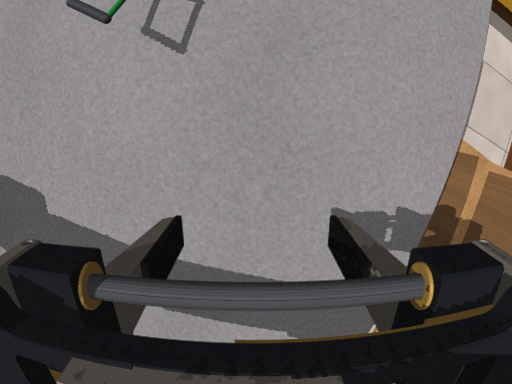

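The top view shows the coupler on its park plate at about (315,195), with the handle bar towards image bottom (-x) at (320,222). The dark block with its stud is at (201,193), and the green look-alikes are elsewhere. Next I'll enlarge both and measure.

```bash
cat >> h.py <<'E'
def cloud(c,d):
    K,R,t=c['mtx'],c['R'],c['t']
    v,u=np.mgrid[0:d.shape[0],0:d.shape[1]]
    X=np.stack([(u-K[0,2])/K[0,0]*d,(v-K[1,2])/K[1,1]*d,d],-1)
    return (X-t)@R
def proj(c,P):
    q=c['R']@np.asarray(P)+c['t']; q=c['mtx']@q; return q[:2]/q[2]
def ray(c,u,v,z):
    K,R,t=c['mtx'],c['R'],c['t']
    o=-R.T@t; r=R.T@np.array([(u-K[0,2])/K[0,0],(v-K[1,2])/K[1,1],1]); return o+r*(z-o[2])/r[2]
E
python3 - <<'E'
from h import *
a=[]
for n,(x0,y0,x1,y1) in {'top':(280,165,360,245),'scene':(130,195,240,295)}.items():
    p=np.load(n+'0p.npy'); a.append(cv2.resize(p[y0:y1,x0:x1],(400,400),interpolation=cv2.INTER_CUBIC))
for n,(x0,y0,x1,y1) in {'top':(171,163,231,223),'scene':(255,140,325,210)}.items():
    p=np.load(n+'0p.npy'); a.append(cv2.resize(p[y0:y1,x0:x1],(400,400),interpolation=cv2.INTER_CUBIC))
save('crop0',cv2.resize(np.vstack([np.hstack(a[:2]),np.hstack(a[2:])]),(600,600)))
for n in ['top','scene']:
    c=np.load(n+'0c.npz'); d=np.load(n+'0d.npy'); X=cloud(c,d); np.save(n+'0X',X)
    print(n,'coupler/park, by height')
    for cx,cy,nm in [(.62,-.13,'c'),(.6,.1,'b')]:
        m=(abs(X[...,0]-cx)<.13)&(abs(X[...,1]-cy)<.09)&(d>0)
        for lo,hi in [(.006,.02),(.022,.036),(.06,.075),(.08,.09),(.09,.1),(.1,.11),(.11,.12),(.12,.136),(.136,.15)]:
            q=X[m&(X[...,2]>lo)&(X[...,2]<hi)]
            if len(q)>3: print(nm,lo,hi,len(q),q.mean(0).round(3),q.min(0).round(3),q.max(0).round(3))
E
```

```text
top coupler/park, by height
c 0.006 0.02 624 [ 0.622 -0.158  0.01 ] [ 0.492 -0.22   0.006] [ 0.749 -0.042  0.02 ]
c 0.022 0.036 7 [ 0.579 -0.201  0.031] [ 0.571 -0.212  0.025] [ 0.59  -0.19   0.036]
c 0.06 0.075 8 [ 0.576 -0.204  0.069] [ 0.555 -0.211  0.064] [ 0.59  -0.198  0.075]
c 0.08 0.09 45 [ 0.557 -0.206  0.086] [ 0.517 -0.22   0.08 ] [ 0.613 -0.196  0.09 ]
c 0.09 0.1 76 [ 0.559 -0.207  0.095] [ 0.493 -0.218  0.09 ] [ 0.613 -0.198  0.1  ]
c 0.1 0.11 15 [ 0.569 -0.21   0.103] [ 0.493 -0.218  0.1  ] [ 0.608 -0.202  0.108]
c 0.11 0.12 5 [ 0.584 -0.213  0.116] [ 0.576 -0.219  0.11 ] [ 0.599 -0.207  0.12 ]
c 0.12 0.136 27 [ 0.588 -0.214  0.131] [ 0.577 -0.22   0.127] [ 0.603 -0.208  0.135]
c 0.136 0.15 4 [ 0.594 -0.213  0.137] [ 0.588 -0.22   0.136] [ 0.598 -0.21   0.141]
b 0.006 0.02 321 [0.611 0.082 0.009] [0.472 0.01  0.006] [0.73  0.186 0.02 ]
b 0.022 0.036 791 [0.599 0.135 0.03 ] [0.472 0.011 0.022] [0.73  0.19  0.036]
b 0.06 0.075 6 [0.599 0.147 0.069] [0.598 0.141 0.061] [0.601 0.154 0.073]
b 0.08 0.09 11 [0.604 0.147 0.085] [0.599 0.137 0.081] [0.618 0.159 0.09 ]
b 0.09 0.1
[... 745 characters left out ...]
07  0.119]
c 0.12 0.136 45 [ 0.592 -0.215  0.13 ] [ 0.577 -0.22   0.122] [ 0.602 -0.209  0.134]
b 0.006 0.02 303 [0.591 0.104 0.013] [0.47  0.01  0.006] [0.719 0.189 0.02 ]
b 0.022 0.036 898 [0.605 0.13  0.029] [0.47  0.01  0.022] [0.73  0.19  0.035]
b 0.06 0.075 36 [0.614 0.141 0.067] [0.602 0.136 0.061] [0.623 0.151 0.073]
b 0.08 0.09 27 [0.613 0.141 0.085] [0.601 0.136 0.08 ] [0.622 0.153 0.09 ]
b 0.09 0.1 38 [0.613 0.145 0.094] [0.599 0.136 0.09 ] [0.623 0.156 0.1  ]
b 0.1 0.11 11 [0.611 0.145 0.104] [0.605 0.142 0.101] [0.615 0.149 0.109]
b 0.11 0.12 16 [0.615 0.141 0.117] [0.599 0.137 0.113] [0.622 0.15  0.12 ]
b 0.12 0.136 58 [0.611 0.144 0.127] [0.598 0.135 0.121] [0.622 0.158 0.136]
```

View pics/crop0.png

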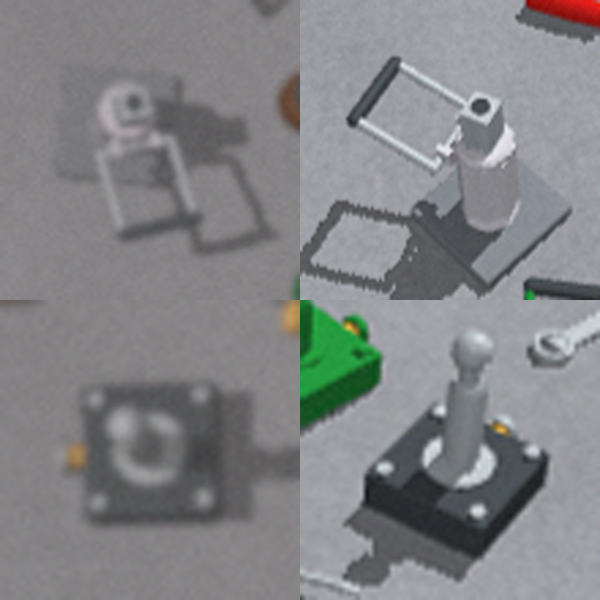

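Run:
```python
from h import *
for n in ['top','scene']:
    X=np.load(n+'0X.npy'); p=np.load(n+'0p.npy').astype(int)
    def sel(cx,cy,r,lo,hi): return (abs(X[...,0]-cx)<r)&(abs(X[...,1]-cy)<r)&(X[...,2]>lo)&(X[...,2]<hi)
    print(n)
    def rep(nm,m):
        q=X[m]; r=cv2.minAreaRect(q[:,:2].astype(np.float32)*1000); print(nm,len(q),'zmed',np.median(q[:,2]).round(4),'rect',np.round(r[0],1),np.round(r[1],1),round(r[2],1),'mean',q.mean(0).round(4))
    rep('stemtop',sel(.59,-.225,.04,.126,.14))
    rep('blocktop',sel(.6,.145,.06,.025,.036))
    rep('park',sel(.59,-.225,.08,.0075,.0165))
    rep('bar',sel(.52,-.235,.045,.09,.115)&(p.sum(-1)<260))
    m=sel(.6,.145,.03,.1,.15); q=X[m]; print('ball',len(q),q[:,2].max(), np.sort(q[:,2])[-8:].round(4), q.mean(0))
    # arms
    m=sel(.53,-.225,.06,.08,.11)&(p.sum(-1)>=260); q=X[m]
    for s in [0]:
        k,_=cv2.kmeans(q[:,1:2].astype(np.float32),2,None,(3,50,1e-6),5,0)[1:]
        k=_ if False else cv2.kmeans(q[:,1:2].astype(np.float32),2,None,(3,50,1e-6),5,0)[1].ravel()
        for i in (0,1):
            qq=q[k==i]; l=cv2.fitLine(qq[:,:2].astype(np.float32),cv2.DIST_HUBER,0,.001,.001).ravel(); print('arm',len(qq),l.round(4),np.degrees(np.arctan2(l[1],l[0])).round(1))
```

```text
top
stemtop 68 zmed 0.1314 rect [ 590.2 -221.6] [25.9 26.6] 13.2 mean [ 0.5892 -0.2215  0.1315]
blocktop 536 zmed 0.0308 rect [610.8 153.1] [ 89.8 103.8] 1.4 mean [0.6091 0.1448 0.0307]
park 459 zmed 0.0117 rect [ 590.7 -225.2] [158.2 157.5] 1.2 mean [ 0.5884 -0.2178  0.0118]
bar 20 zmed 0.1063 rect [ 491.  -244.5] [ 7.2 51.3] 10.0 mean [ 0.4903 -0.2496  0.1072]
ball 56 0.13859822531705746 [0.1341 0.1341 0.1348 0.1349 0.1351 0.136  0.137  0.1386] [0.60871322 0.14828753 0.12760148]
arm 174 [ 0.9992  0.0412  0.5354 -0.2105] 2.4
arm 114 [ 0.96    0.2799  0.5331 -0.2606] 16.3
scene
stemtop 125 zmed 0.131 rect [ 590.8 -222.4] [25.1 25.9] 12.8 mean [ 0.5916 -0.2234  0.1309]
blocktop 608 zmed 0.0294 rect [610.5 150.3] [ 90.7 105.3] 2.2 mean [0.615  0.1383 0.0294]
park 1013 zmed 0.0111 rect [ 590.1 -222.5] [100.4 101.2] 83.4 mean [ 0.6003 -0.2337  0.0112]
bar 99 zmed 0.1038 rect [ 491.2 -244.8] [12.8 69.9] 13.7 mean [ 0.4923 -0.2471  0.1037]
ball 85 0.13599941784355835 [0.1314 0.1317 0.1318 0.132  0.132  0.133  0.1336 0.136 ] [0.61204221 0.14392122 0.12235468]
arm 209 [ 0.9377  0.3476  0.5392 -0.263 ] 20.3
arm 170 [ 0.9529 -0.3034  0.5516 -0.2241] -17.7
```

Run:
```python
from h import *
from scipy.spatial.transform import Rotation as Ro
R=Ro.from_rotvec([2.04780139,0.33418103,-2.04866932]).as_matrix(); print(R.round(3))
print('jaw az',np.degrees(np.arctan2(R[1,1],R[0,1])))
X=np.load('top0X.npy'); p=np.load('top0p.npy').astype(int); 
for n in ['top','scene']:
    X=np.load(n+'0X.npy'); p=np.load(n+'0p.npy').astype(int); c=np.load(n+'0c.npz')
    g=(p[...,1]>p[...,0]*1.5+10)&(p[...,1]>p[...,2]*1.5+10)&(X[...,0]>.3)
    nl,l,st,ce=cv2.connectedComponentsWithStats(g.astype(np.uint8))
    for i in range(1,nl):
        if st[i,4]>25:
            q=X[l==i]; print(n,'green',q.min(0).round(3),q.max(0).round(3))
    # block: dark pixels, near block, top height
    h=(abs(X[...,0]-.61)<.06)&(abs(X[...,1]-.145)<.065)&(X[...,2]>.0255)&(X[...,2]<.035)
    sat=(p.max(-1)-p.min(-1))<45
    q=X[h&sat][:,:2].astype(np.float32)*1000; r=cv2.minAreaRect(q); print('blk',len(q),r, 'pct',np.percentile(q,[1,99],axis=0))
    if n=='top':
        m=h&sat; rows=np.where(m.any(1))[0]; cols=np.where(m.any(0))[0]; print(rows.min(),rows.max(),cols.min(),cols.max())
    print('proj block est',proj(c,[.61,.145,.03]))
```

```text
[[-0.001  0.316 -0.949]
 [ 0.002 -0.949 -0.316]
 [-1.    -0.002  0.   ]]
jaw az -71.56700766851402
top green [ 0.754 -0.363  0.076] [ 0.784 -0.344  0.12 ]
top green [ 0.327 -0.028  0.02 ] [0.499 0.223 1.636]
top green [ 0.42  -0.396  0.077] [ 0.455 -0.373  0.092]
blk 491 ((610.7542114257812, 153.4117431640625), (89.66297149658203, 104.74071502685547), 1.5521526336669922) pct [[567.1079834  101.99939041]
 [655.54769287 202.23733215]]
179 206 183 214
proj block est [201.12901956 192.55193507]
scene green [ 0.384 -0.642 -0.003] [1.03  0.237 0.836]
scene green [ 0.324 -0.642 -0.003] [ 1.03  -0.341  0.836]
scene green [ 0.698 -0.642 -0.001] [ 1.03  -0.265  0.836]
blk 596 ((610.4140625, 152.39340209960938), (90.65646362304688, 109.58940124511719), 2.236685276031494) pct [[566.95773926  99.92600746]
 [655.61987    188.33966599]]
proj block est [291.36239009 177.71907953]
```

Run:
```python
from h import *
a=[]
for n,z in [('top',.12),('scene',.12)]:
    c=np.load(n+'0c.npz')
    print(n,[proj(c,P).round(1) for P in ([.611,.145,.12],[.611,.145,.03])])
    if n=='top': print(ray(c,196,188,z))
    else: print(ray(c,255+173/300*70,140+(352-300)/300*70,z))
    X=np.load(n+'0X.npy'); m=(abs(X[...,0]-.611)<.025)&(abs(X[...,1]-.145)<.025)&(X[...,2]>.11)
    v,u=np.where(m); print('pix range',u.min(),u.max(),v.min(),v.max(), 'ray ctr',ray(c,(u.min()+u.max())/2,(v.min()+v.max())/2,z))
    q=X[m]; 
    # sphere fit radius 13 mm
    from scipy.optimize import least_squares
    s=least_squares(lambda b:np.linalg.norm(q-b,axis=1)-.013,[.611,.145,.12],loss='soft_l1',f_scale=.001); print('sphere',s.x.round(4),len(q))
```

```text
top [array([198.1, 187.3]), array([201.1, 192.3])]
[0.60886111 0.15153615 0.12      ]
pix range 193 200 184 191 ray ctr [0.61043958 0.14997597 0.12      ]
sphere [0.6109 0.1492 0.1215] 53
scene [array([294.5, 152.9]), array([291.7, 177.9])]
[0.61116022 0.14892457 0.12      ]
pix range 290 299 147 156 ray ctr [0.60790169 0.14978126 0.12      ]
sphere [0.6091 0.1497 0.1194] 74
```

```bash
cat >> h.py <<'E'
from scipy.spatial.transform import Rotation as Ro
def plan(pos,az=None):
    s=arm.read_state(); R=Ro.from_rotvec(s['tool_rot']).as_matrix()
    d=R.T@(np.array(pos)-s['tcp_pos'])*100
    if az is None: w=np.zeros(3)
    else:
        a=np.radians(az); y=np.array([np.cos(a),np.sin(a),0]); x=np.array([0,0,-1.]); T=np.stack([x,y,np.cross(x,y)],1)
        w=np.degrees(Ro.from_matrix(R.T@T).as_rotvec())
    print('t',round(s['t'],2),'tcp',s['tcp_pos'].round(4),'az',np.degrees(np.arctan2(R[1,1],R[0,1])).round(1),'F',s['contact_force'].round(2),'gw',round(s['gripper_width'],4),'q',s['joints'].round(2)); print('cm',d.round(2),'deg',w.round(1))
E
python3 -c "
from h import *
plan([.491,-.245,.26],13)"
```

```text
t 0.15 tcp [ 0.2053 -0.6163  0.2139] az -71.6 F [-0.33  0.32  0.48] gw 0.092 q [ 1.21  0.47 -0.01  1.6   0.01  1.07 -0.06]
cm [ -4.58 -26.2  -38.84] deg [-84.6  -0.1   0.1]
```

Call:
play_rows --commands '[-4.6,0,0,0,0,0,-1,-4.6,0,0,0,0,0,-1,-4.6,-26.2,-38.8,-84.6,0,0,-0.1,-4.6,-26.2,-38.8,-84.6,0,0,-0.1,-4.6,-26.2,-38.8,-84.6,0,0,-0.1,-4.6,-26.2,-38.8,-84.6,0,0,-0.1,-4.6,-26.2,-38.8,-84.6,0,0,-0.1,-4.6,-26.2,-38.8,-84.6,0,0,-0.1,-4.6,-26.2,-38.8,-84.6,0,0,-0.1,-4.6,-26.2,-38.8,-84.6,0,0,-0.1,-4.6,-26.2,-38.8,-84.6,0,0,-0.1,-4.6,-26.2,-38.8,-84.6,0,0,-0.1,-4.6,-26.2,-38.8,-84.6,0,0,-0.1,-4.6,-26.2,-38.8,-84.6,0,0,-0.1,-4.6,-26.2,-38.8,-84.6,0,0,-0.1,-4.6,-26.2,-38.8,-84.6,0,0,-0.1,-4.6,-26.2,-38.8,-84.6,0,0,-0.1,-4.6,-26.2,-38.8,-84.6,0,0,-0.1,-4.6,-26.2,-38.8,-84.6,0,0,-0.1,-4.6,-26.2,-38.8,-84.6,0,0,-0.1]'

```text
t: 1.82
tcp_pos: [0.4901, -0.2466, 0.2606]
tool_rot: [1.042, 1.307, -1.043]
contact_force: [0.6, -0.7, -0.6]
gripper_width: 0.0504
```

Run:
```python
from h import *
plan([.491,-.245,.085],13)
c=camera_model('wrist'); p,d=snapshot('wrist'); save('w1',p)
np.save('w1d',d)
def pf(P):
    q=c['R']@np.array(P)+c['t']; th=np.arctan2(np.hypot(q[0],q[1]),q[2]); ph=np.arctan2(q[1],q[0]); r=th*c['mtx'][0,0]; return (c['mtx'][0,2]+r*np.cos(ph)).round(1),(c['mtx'][1,2]+r*np.sin(ph)).round(1)
print('bar',pf([.491,-.245,.104]),'stem top',pf([.5905,-.222,.132]))
```

```text
t 1.82 tcp [ 0.4901 -0.2466  0.2606] az 12.9 F [ 0.57 -0.69 -0.64] gw 0.0504 q [ 0.8   0.3  -0.47  1.78  0.15  1.1   0.5 ]
cm [17.56  0.12 -0.14] deg [-0.1  0.   0. ]
bar (np.float64(257.4), np.float64(177.0)) stem top (np.float64(353.0), np.float64(182.7))
```

View pics/w1.png

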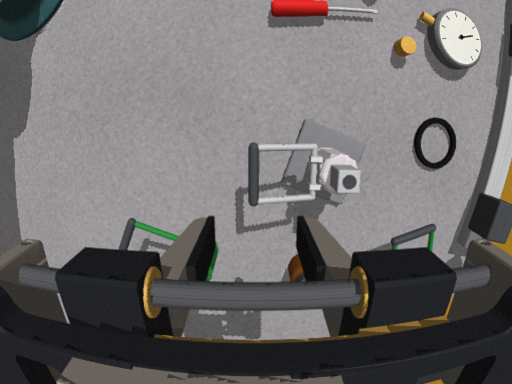

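The wrist view shows the bar at (254,174) and the stem's hole at (348,181), within 3 to 4 px of prediction. I'll go down over the bar.

Call:
play_rows --commands '[4,0.1,-0.1,0,0,0,-0.1,8,0.1,-0.1,0,0,0,-0.1,11,0.1,-0.1,0,0,0,-0.1,13,0.1,-0.1,0,0,0,-0.1,15,0.1,-0.1,0,0,0,-0.1,16.5,0.1,-0.1,0,0,0,-0.1,17.5,0.1,-0.1,0,0,0,-0.1,17.9,0.1,-0.1,0,0,0,-0.1,17.9,0.1,-0.1,0,0,0,-0.1,17.9,0.1,-0.1,0,0,0,-0.1]'

```text
t: 2.7
tcp_pos: [0.492, -0.2445, 0.0822]
tool_rot: [1.04, 1.307, -1.04]
contact_force: [-0.5, -0.3, -0.6]
gripper_width: 0.0504
```

Run:
```python
from h import *
plan([.491,-.245,.081],13)
p,d=snapshot('wrist'); save('w2',p)
p,d=snapshot('scene'); save('s2',cv2.resize(p[180:300,120:250],(780,600)[:2]))
```

```text
t 2.7 tcp [ 0.492  -0.2445  0.0822] az 13.0 F [-0.47 -0.28 -0.56] gw 0.0504 q [ 0.72  0.52 -0.41  1.93  0.29  0.75  0.38]
cm [ 0.12 -0.11  0.03] deg [ 0.  0. -0.]
```

View pics/w2.png

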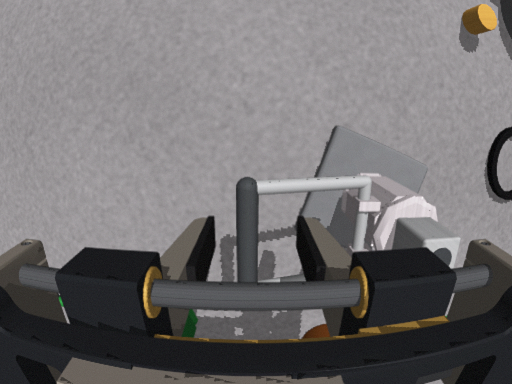

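View pics/s2.png

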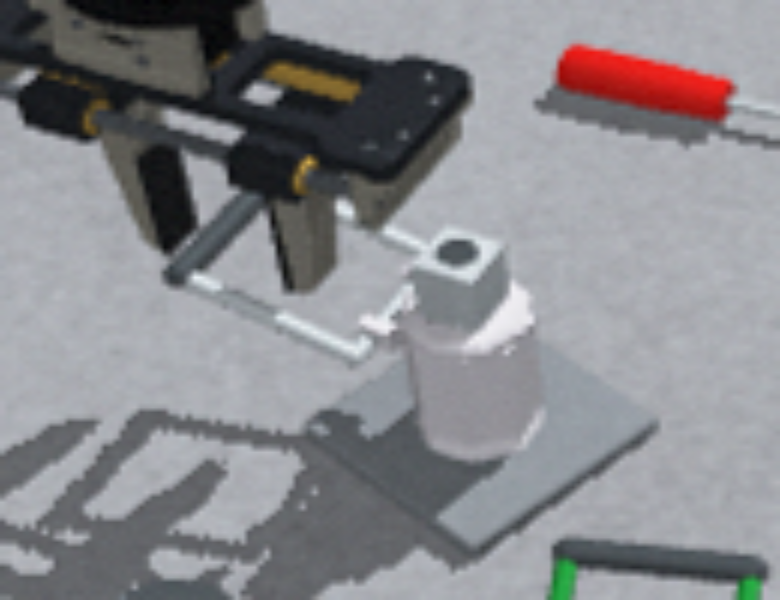

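Call:
play_rows --commands '[0.1,-0.3,0,0,0,0,-0.1,0.1,-0.3,0,0,0,0,1,0.1,-0.3,0,0,0,0,1,0.1,-0.3,0,0,0,0,1,0.1,-0.3,0,0,0,0,1,0.1,-0.3,0,0,0,0,1,0.1,-0.3,0,0,0,0,1,0.1,-0.3,0,0,0,0,1]' --grip_force 8

```text
t: 3.47
tcp_pos: [0.4876, -0.2452, 0.0804]
tool_rot: [1.039, 1.31, -1.042]
contact_force: [-3.1, -0.9, 1.8]
gripper_width: 0.0115
```

Run:
```python
from h import *
plan([.491,-.245,.081],13)
for j in np.arange(0,1.11,.1):
    a=np.radians(15); r=75
    print(round(j,1),'up cm',round(r*(np.sin(a+j)-np.sin(a))/10,2),'fwd cm',round(r*(np.cos(a)-np.cos(a+j))/10,2))
```

```text
t 3.47 tcp [ 0.4876 -0.2452  0.0804] az 13.0 F [-3.11 -0.91  1.81] gw 0.0115 q [ 0.73  0.52 -0.41  1.94  0.29  0.75  0.38]
cm [-0.06  0.34  0.06] deg [ 0.  -0.   0.1]
0.0 up cm 0.0 fwd cm 0.0
0.1 up cm 0.71 fwd cm 0.23
0.2 up cm 1.4 fwd cm 0.53
0.3 up cm 2.05 fwd cm 0.9
0.4 up cm 2.67 fwd cm 1.33
0.5 up cm 3.24 fwd cm 1.82
0.6 up cm 3.75 fwd cm 2.36
0.7 up cm 4.21 fwd cm 2.95
0.8 up cm 4.61 fwd cm 3.59
0.9 up cm 4.94 fwd cm 4.26
1.0 up cm 5.2 fwd cm 4.96
1.1 up cm 5.4 fwd cm 5.69
```

Call:
play_rows --commands '[-0.35,0.2,0,0,0,0,1,-0.7,0.35,0,0,0,0,1,-1.05,0.5,0,0,0,0,1,-1.4,0.65,0,0,0,0,1,-1.75,0.8,0,0,0,0,1,-2.05,1.0,0,0,0,0,1,-2.35,1.2,0,0,0,0,1,-2.65,1.45,0,0,0,0,1,-2.95,1.7,0,0,0,0,1,-3.25,1.95,0,0,0,0,1,-3.25,1.95,0,0,0,0,1]'

```text
t: 4.38
tcp_pos: [0.5053, -0.2413, 0.1139]
tool_rot: [1.038, 1.312, -1.045]
contact_force: [-11.1, -1.8, 7.7]
gripper_width: 0.0115
```

Run:
```python
from h import *
plan([.491,-.245,.081],13)
p,d=snapshot('scene'); save('s3',cv2.resize(p[180:300,120:250],(780,600)[:2]))
```

```text
t 4.38 tcp [ 0.5053 -0.2413  0.1139] az 13.0 F [-11.12  -1.83   7.71] gw 0.0115 q [ 0.72  0.49 -0.42  1.88  0.27  0.83  0.38]
cm [ 3.3  -1.46  0.04] deg [-0.  -0.   0.3]
```

View pics/s3.png

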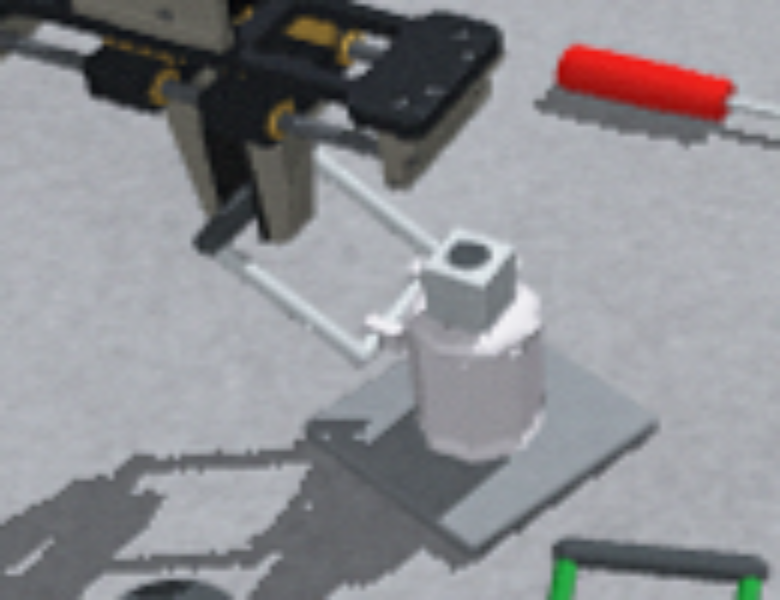

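Call:
play_rows --commands '[-0.15,-0.1,0,0,0,0,1,-0.31,0.1,0,0,0,0,1,-0.56,0.4,0,0,0,0,1,-0.8,0.68,0,0,0,0,1,-1.02,0.97,0,0,0,0,1,-1.23,1.28,0,0,0,0,1,-1.42,1.6,0,0,0,0,1,-1.42,1.6,0,0,0,0,1]'

```text
t: 5.1
tcp_pos: [0.5225, -0.2378, 0.1293]
tool_rot: [1.038, 1.308, -1.043]
contact_force: [-10.1, -0.7, 12.1]
gripper_width: 0.0115
```

Call:
play_rows --commands '[-0.15,-0.1,0,0,0,0,1,-0.25,-0.1,0,0,0,0,1,-0.25,-0.1,0,0,0,0,1]'

```text
t: 5.35
tcp_pos: [0.523, -0.237, 0.1303]
tool_rot: [1.04, 1.307, -1.039]
contact_force: [-2.6, -1.2, -0.1]
gripper_width: 0.0112
```

Run:
```python
from h import *
plan([.491,-.245,.081],13)
p,d=snapshot('scene'); save('s4',cv2.resize(p[180:300,120:250],(780,600)[:2]))
```

```text
t 5.35 tcp [ 0.523  -0.237   0.1303] az 13.1 F [-2.65 -1.23 -0.11] gw 0.0112 q [ 0.7   0.49 -0.43  1.84  0.26  0.87  0.38]
cm [ 4.93 -3.31  0.05] deg [ 0.1  0.  -0.1]
```

View pics/s4.png

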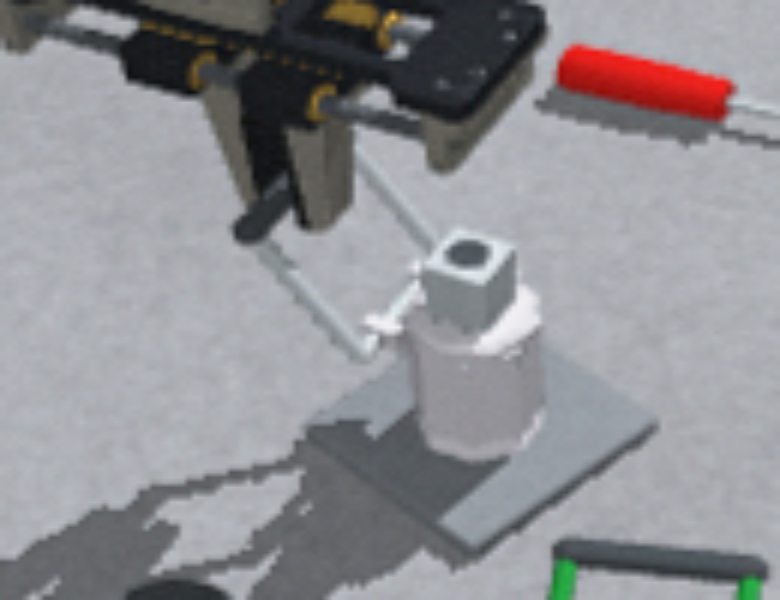

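Call:
play_rows --commands '[-0.2,0.3,0,0,0,0,1,-0.37,0.65,0,0,0,0,1,-0.52,1.0,0,0,0,0,1,-0.66,1.35,0,0,0,0,1,-0.78,1.7,0,0,0,0,1,-0.78,1.7,0,0,0,0,1]'

```text
t: 5.9
tcp_pos: [0.5402, -0.2332, 0.1386]
tool_rot: [1.04, 1.307, -1.039]
contact_force: [-4.4, -1.8, 4.9]
gripper_width: 0.0116
```

Run:
```python
from h import *
plan([.491,-.245,.081],13)
p,d=snapshot('scene'); save('s5',cv2.resize(p[180:300,120:250],(780,600)[:2]))
```

```text
t 5.9 tcp [ 0.5402 -0.2332  0.1386] az 13.1 F [-4.36 -1.84  4.86] gw 0.0116 q [ 0.68  0.5  -0.43  1.8   0.26  0.9   0.36]
cm [ 5.75 -5.07  0.03] deg [ 0.1  0.1 -0.1]
```

View pics/s5.png

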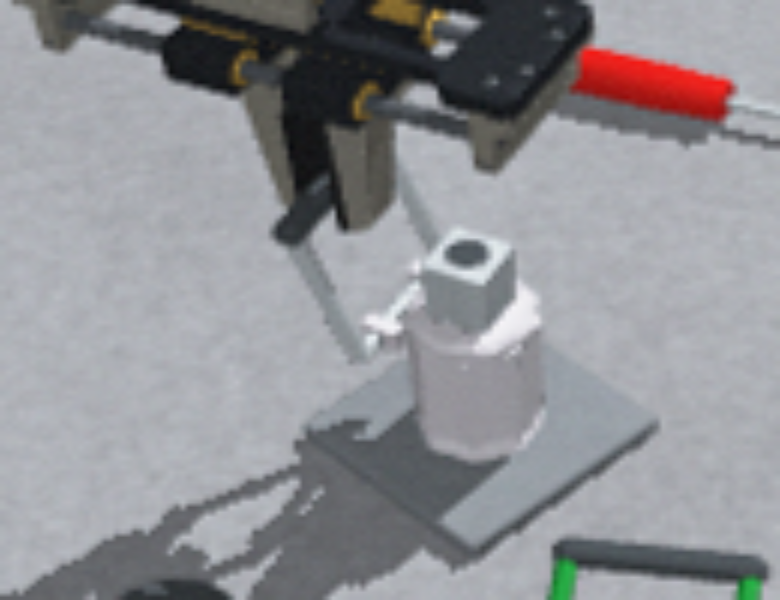

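Call:
play_rows --commands '[-0.05,-0.05,0,0,0,0,0.43,-0.05,-0.05,0,0,0,0,0.43,-0.05,-0.05,0,0,0,0,0.43,-1,-0.05,0,0,0,0,0.43,-3,-0.05,0,0,0,0,0.43,-6,-0.05,0,0,0,0,0.43,-9,0,0,0,0,0,0.43,-12,0,0,0,0,0,0.43,-12,0,0,0,0,0,0.43]'

```text
t: 6.7
tcp_pos: [0.5425, -0.2337, 0.2647]
tool_rot: [1.041, 1.297, -1.035]
contact_force: [1.1, 0.1, -0.2]
gripper_width: 0.0261
```

Run:
```python
from h import *
plan([.5905,-.222,.25],-77)
p,d=snapshot('scene'); save('s6',cv2.resize(p[180:300,120:250],(780,600)[:2])); np.save('s6p',p)
c=camera_model('scene'); X=cloud(c,d); 
m=(p.astype(int).sum(-1)<260)&(abs(X[...,0]-.54)<.04)&(abs(X[...,1]+.235)<.06)&(X[...,2]>.12)&(X[...,2]<.18); print(m.sum(),X[m].mean(0))
```

```text
t 6.7 tcp [ 0.5425 -0.2337  0.2647] az 13.1 F [ 1.1   0.14 -0.2 ] gw 0.0261 q [ 0.72  0.36 -0.47  1.68  0.18  1.13  0.43]
cm [ 1.52  4.92 -0.06] deg [90.1 -0.1 -0.7]
102 [ 0.54137992 -0.23763818  0.15528727]
```

View pics/s6.png

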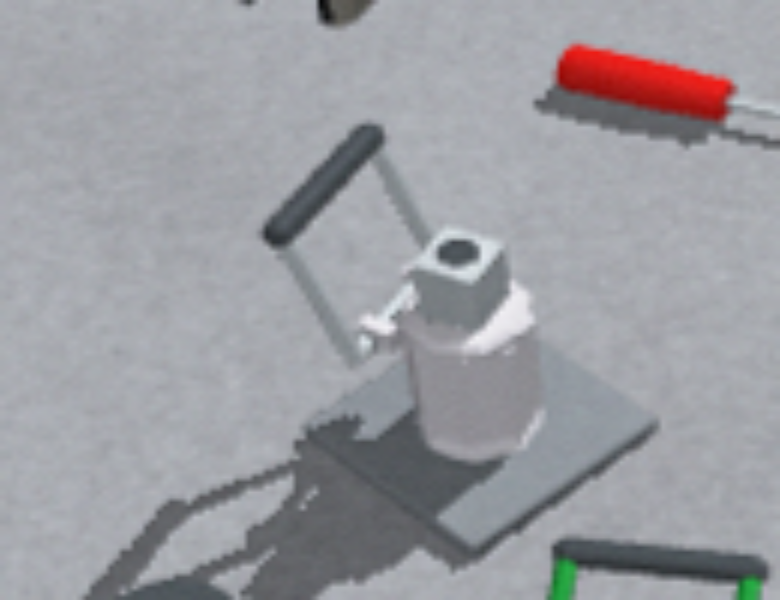

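The handle stands raised at about 1.0 rad. Next I go above the stem with the jaws across it.

Call:
play_rows --commands '[0,4.9,0,45,0,0,-1,0,4.9,0,90,0,-0.7,-1,0,4.9,0,90,0,-0.7,-1,0,4.9,0,90,0,-0.7,-1,0,4.9,0,90,0,-0.7,-1,0,4.9,0,90,0,-0.7,-1,0,4.9,0,90,0,-0.7,-1,0,4.9,0,90,0,-0.7,-1,0,4.9,0,90,0,-0.7,-1,0,4.9,0,90,0,-0.7,-1,0,4.9,0,90,0,-0.7,-1,0,4.9,0,90,0,-0.7,-1,0,4.9,0,90,0,-0.7,-1,0,4.9,0,90,0,-0.7,-1,0.5,4.9,0,90,0,-0.7,-1]'

```text
t: 8.0
tcp_pos: [0.5869, -0.222, 0.2527]
tool_rot: [2.094, 0.25, -2.111]
contact_force: [0.5, -0.2, 0.3]
gripper_width: 0.0917
```

Run:
```python
from h import *
plan([.5905,-.222,.102],-77)
c=camera_model('wrist'); p,d=snapshot('wrist'); save('w7',p)
def pf(P):
    q=c['R']@np.array(P)+c['t']; th=np.arctan2(np.hypot(q[0],q[1]),q[2]); ph=np.arctan2(q[1],q[0]); r=th*c['mtx'][0,0]; return (c['mtx'][0,2]+r*np.cos(ph)).round(1),(c['mtx'][1,2]+r*np.sin(ph)).round(1)
print('stem top',pf([.5905,-.222,.132]))
```

```text
t 8.0 tcp [ 0.5869 -0.222   0.2527] az -76.8 F [ 0.47 -0.22  0.31] gw 0.0917 q [ 0.43  0.41 -0.16  1.6   0.07  1.14 -1.09]
cm [15.06  0.2  -0.46] deg [0.2 0.4 0.4]
stem top (np.float64(257.5), np.float64(180.0))
```

View pics/w7.png

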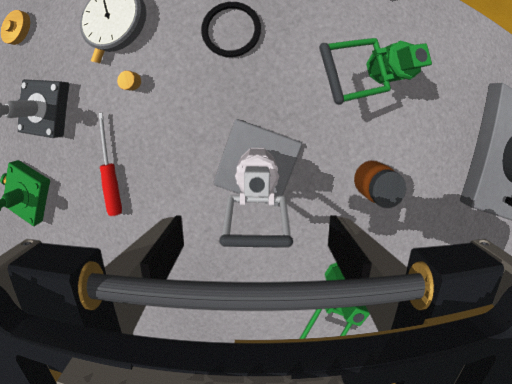

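Call:
play_rows --commands '[3,0.2,-0.4,0.2,0.4,0.4,-1,6,0.2,-0.4,0.2,0.4,0.4,-1,9,0.2,-0.4,0.2,0.4,0.4,-1,11,0.2,-0.4,0.2,0.4,0.4,-1,13,0.2,-0.4,0.2,0.4,0.4,-1,14.3,0.2,-0.4,0.2,0.4,0.4,-1,14.9,0.2,-0.4,0.2,0.4,0.4,-1,14.9,0.2,-0.4,0.2,0.4,0.4,-1,14.9,0.2,-0.4,0.2,0.4,0.4,-1]'

```text
t: 8.8
tcp_pos: [0.5899, -0.2225, 0.104]
tool_rot: [2.103, 0.237, -2.103]
contact_force: [0.2, -0.5, -0.4]
gripper_width: 0.0918
```

Run:
```python
from h import *
plan([.5905,-.222,.102],-77)
p,d=snapshot('scene'); save('s8',cv2.resize(p[180:300,120:250],(780,600)[:2]))
p,d=snapshot('wrist'); save('w8',p)
```

```text
t 8.8 tcp [ 0.5899 -0.2225  0.104 ] az -77.1 F [ 0.16 -0.46 -0.41] gw 0.0918 q [ 0.42  0.57 -0.15  1.73  0.11  0.85 -1.12]
cm [ 0.2  -0.04 -0.07] deg [-0.1  0.   0. ]
```

View pics/s8.png

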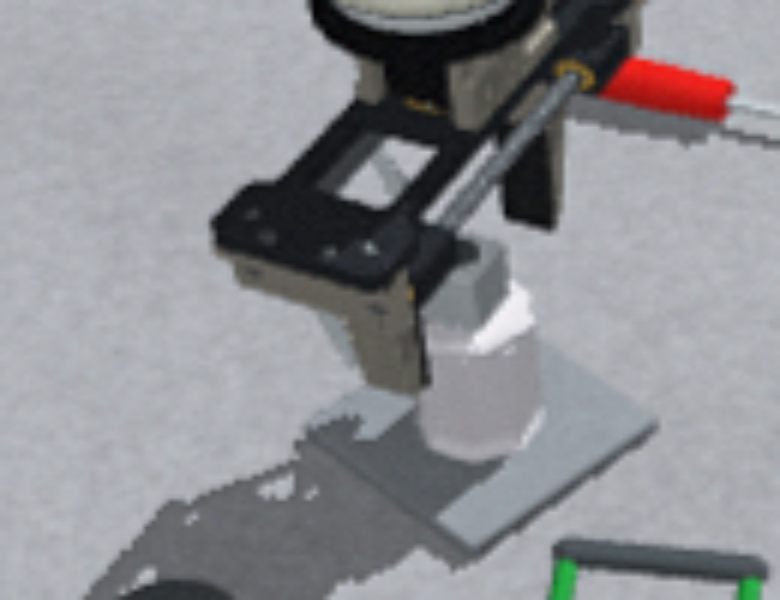

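View pics/w8.png

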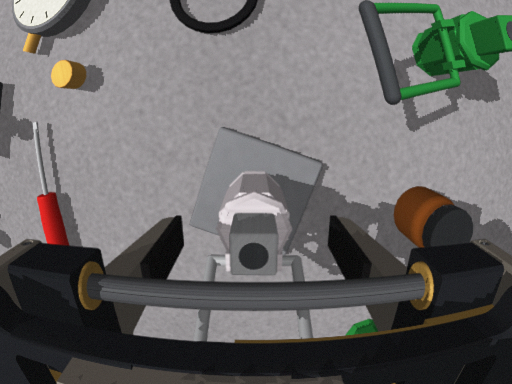

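Call:
play_rows --commands '[0,0,0,0,0,0,1,0,0,0,0,0,0,1,0,0,0,0,0,0,1,0,0,0,0,0,0,1,0,0,0,0,0,0,1,0,0,0,0,0,0,1,0,0,0,0,0,0,1,0,0,0,0,0,0,1]' --grip_force 40

```text
t: 9.57
tcp_pos: [0.5895, -0.2224, 0.1035]
tool_rot: [2.102, 0.237, -2.104]
contact_force: [-0.1, 0.1, -0.0]
gripper_width: 0.0406
```

Call:
play_rows --commands '[-0.5,0,0,0,0,0,1,-1,0,0,0,0,0,1,-1.5,0,0,0,0,0,1,-2,0,0,0,0,0,1,-3,0,0,0,0,0,1,-4,0,0,0,0,0,1,-5,0,0,0,0,0,1,-6,0,0,0,0,0,1,-8,0,0,0,0,0,1,-10,0,0,0,0,0,1,-12,0,0,0,0,0,1,-14,0,0,0,0,0,1,-14,0,0,0,0,0,1,-14,0,0,0,0,0,1]'

```text
t: 10.73
tcp_pos: [0.5902, -0.2227, 0.245]
tool_rot: [2.104, 0.236, -2.101]
contact_force: [-0.5, 0.4, -7.1]
gripper_width: 0.0257
```

Run:
```python
from h import *
plan([.610,.148,.240],-77)
p,d=snapshot('scene'); save('s9',p)
```

```text
t 10.73 tcp [ 0.5902 -0.2227  0.245 ] az -77.2 F [-0.5   0.45 -7.13] gw 0.0257 q [ 0.43  0.42 -0.16  1.61  0.07  1.12 -1.1 ]
cm [  0.48 -35.7  -10.16] deg [-0.2 -0.1 -0.1]
```

View pics/s9.png

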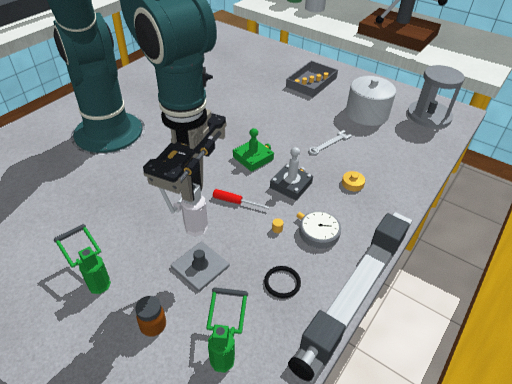

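Run:
```python
from h import *
p,d=snapshot('scene'); c=camera_model('scene'); X=cloud(c,d)
save('s9b',cv2.resize(p[140:250,130:240],(600,600),interpolation=cv2.INTER_CUBIC))
m=(abs(X[...,0]-.59)<.06)&(abs(X[...,1]+.222)<.06)&(X[...,2]>.06)&(X[...,2]<.24)
q=X[m]; 
for z in np.arange(.1,.24,.008):
    k=q[(q[:,2]>z)&(q[:,2]<z+.008)&(q[:,0]>.57)]
    if len(k): print(round(z,3),len(k),k.min(0).round(3)[:2],k.max(0).round(3)[:2])
print(np.sort(q[:,2])[:15].round(4))
```

```text
0.132 3 [ 0.576 -0.244] [ 0.601 -0.24 ]
0.14 73 [ 0.576 -0.246] [ 0.615 -0.206]
0.148 28 [ 0.587 -0.247] [ 0.614 -0.207]
0.156 62 [ 0.571 -0.246] [ 0.615 -0.208]
0.164 60 [ 0.572 -0.248] [ 0.615 -0.209]
0.172 57 [ 0.574 -0.247] [ 0.615 -0.209]
0.18 66 [ 0.571 -0.247] [ 0.615 -0.208]
0.188 58 [ 0.572 -0.247] [ 0.615 -0.208]
0.196 73 [ 0.57  -0.247] [ 0.615 -0.209]
0.204 71 [ 0.57 -0.26] [ 0.615 -0.209]
0.212 85 [ 0.57  -0.248] [ 0.615 -0.207]
0.22 171 [ 0.571 -0.246] [ 0.615 -0.201]
0.228 39 [ 0.581 -0.237] [ 0.604 -0.21 ]
0.236 9 [ 0.599 -0.233] [ 0.606 -0.209]
[0.1386 0.1392 0.1398 0.1402 0.1402 0.1403 0.1404 0.1407 0.1407 0.141
 0.141  0.1412 0.1417 0.1418 0.1419]
```

View pics/s9b.png

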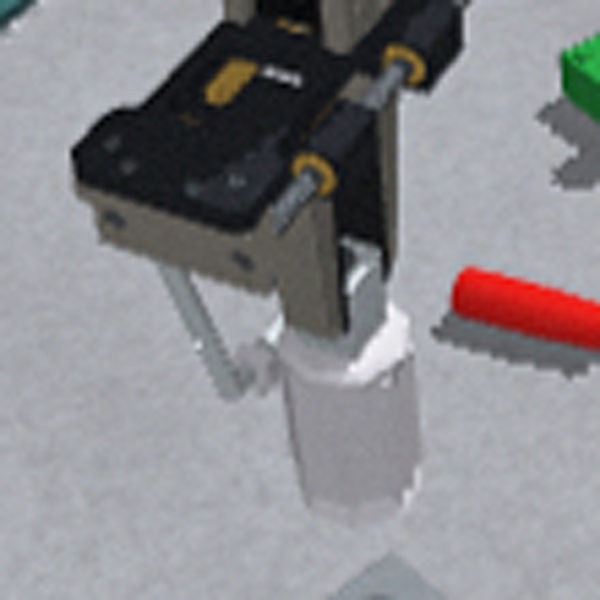

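Call:
play_rows --commands '[-1,0,0,0,0,0,1,-2,-1,-0.3,0,0,0,1,-2,-3,-0.9,0,0,0,1,-2,-5.5,-1.6,0,0,0,1,-2,-8,-2.3,0,0,0,1,-2,-10.5,-3,0,0,0,1,-2,-13,-3.7,0,0,0,1,-2,-15.5,-4.4,0,0,0,1,-2,-18,-5.1,0,0,0,1,-2,-20.5,-5.8,0,0,0,1,-2,-23,-6.5,0,0,0,1,-2,-25.5,-7.2,0,0,0,1,-2,-28,-8,0,0,0,1,-2,-30.5,-8.7,0,0,0,1,-2,-32.5,-9.3,0,0,0,1,-2,-34.2,-9.7,0,0,0,1,-2,-35.2,-10,0,0,0,1,-2,-35.7,-10.2,0,0,0,1,-2,-35.7,-10.2,0,0,0,1,-2,-35.7,-10.2,0,0,0,1]'

```text
t: 12.5
tcp_pos: [0.6099, 0.1471, 0.2637]
tool_rot: [2.102, 0.235, -2.104]
contact_force: [1.1, -0.8, -7.2]
gripper_width: 0.026
```

Run:
```python
from h import *
plan([.610,.148,.240],-77)
p,d=snapshot('scene'); c=camera_model('scene'); X=cloud(c,d)
save('s10',cv2.resize(p[90:220,230:360],(600,600),interpolation=cv2.INTER_CUBIC))
m=(abs(X[...,0]-.61)<.05)&(abs(X[...,1]-.148)<.045)
q=X[m&(X[...,2]>.17)&(X[...,2]<.23)]; print('housing',q.min(0),q.max(0),np.percentile(q,[2,98],axis=0).round(4))
b=X[m&(X[...,2]>.105)&(X[...,2]<.145)]; print('ball',len(b),b.min(0),b.max(0))
from scipy.optimize import least_squares
print(least_squares(lambda s:np.linalg.norm(b-s,axis=1)-.013,[.611,.145,.12],loss='soft_l1',f_scale=.001).x)
for u in ([.61,.148,.133],): print(proj(c,u))
```

```text
t 12.5 tcp [0.6099 0.1471 0.2637] az -77.2 F [ 1.09 -0.85 -7.18] gw 0.026 q [-0.07  0.41 -0.3   1.59  0.13  1.16 -1.74]
cm [ 2.37 -0.08 -0.03] deg [-0.2  0.1 -0. ]
housing [0.57685052 0.10728043 0.17032056] [0.63603264 0.17139529 0.22995322] [[0.5881 0.1209 0.1742]
 [0.6353 0.1572 0.2291]]
ball 80 [0.59867069 0.1355043  0.1055164 ] [0.62199475 0.15711764 0.13371429]
[0.60888293 0.14997134 0.11915783]
[295.25422265 148.29605855]
```

View pics/s10.png

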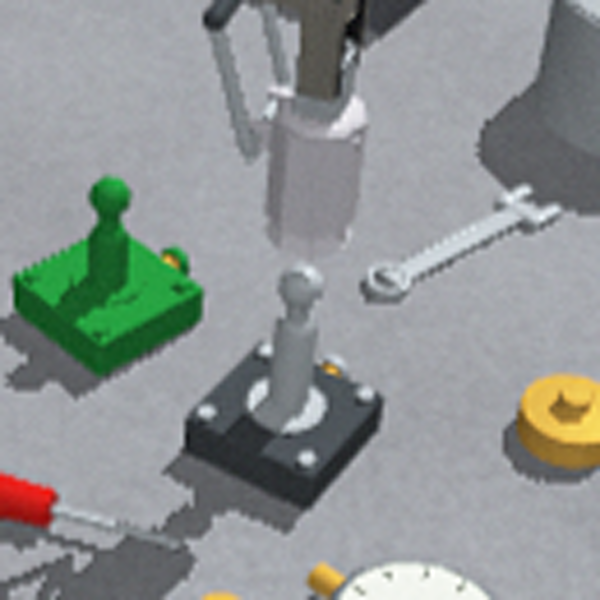

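Call:
play_rows --commands '[1,0,0.1,0,0,0,1,2,0,0.1,0,0,0,1,2.5,0,0.1,0,0,0,1,3,0,0.1,0,0,0,1,3.4,0,0.1,0,0,0,1,3.8,0,0.1,0,0,0,1,4.1,0,0.1,0,0,0,1,4.4,0,0.1,0,0,0,1,4.7,0,0.1,0,0,0,1,5.0,0,0.1,0,0,0,1,5.0,0,0.1,0,0,0,1]'

```text
t: 13.47
tcp_pos: [0.6084, 0.148, 0.213]
tool_rot: [2.101, 0.237, -2.105]
contact_force: [-1.0, -0.8, -6.5]
gripper_width: 0.0255
```

Run:
```python
from h import *
plan([.609,.148,.162],-77)
p,d=snapshot('scene'); save('s11',cv2.resize(p[90:220,230:360],(600,600),interpolation=cv2.INTER_CUBIC))
```

```text
t 13.47 tcp [0.6084 0.148  0.213 ] az -77.2 F [-1.   -0.83 -6.45] gw 0.0255 q [-0.07  0.45 -0.29  1.65  0.14  1.06 -1.76]
cm [ 5.1   0.01 -0.07] deg [-0.2  0.1  0. ]
```

View pics/s11.png

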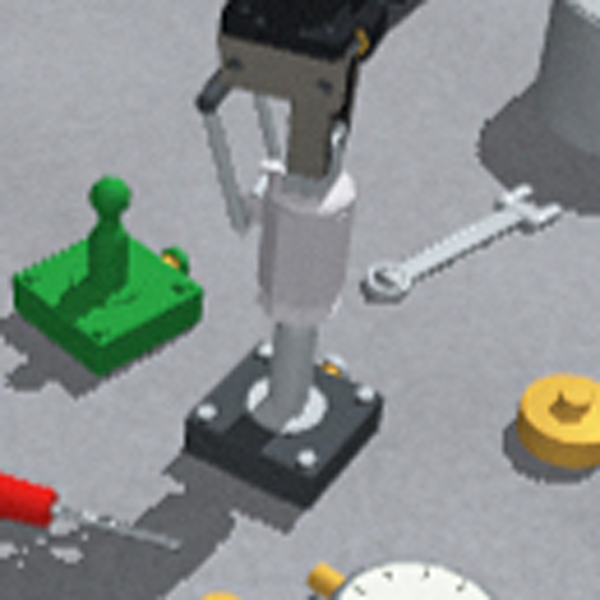

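Call:
play_rows --commands '[0.3,0,0,0,0,0,1,0.6,0,0,0,0,0,1,0.9,0,0,0,0,0,1,1.2,0,0,0,0,0,1,1.5,0,0,0,0,0,1,1.8,0,0,0,0,0,1,2.1,0,0,0,0,0,1,2.4,0,0,0,0,0,1,2.4,0,0,0,0,0,1]'

```text
t: 14.27
tcp_pos: [0.6084, 0.148, 0.1888]
tool_rot: [2.101, 0.237, -2.105]
contact_force: [-0.7, -0.3, -7.2]
gripper_width: 0.0258
```

Call:
play_rows --commands '[0.2,0,0,0,0,0,1,0.4,0,0,0,0,0,1,0.6,0,0,0,0,0,1,0.8,0,0,0,0,0,1,1.0,0,0,0,0,0,1,1.2,0,0,0,0,0,1,1.4,0,0,0,0,0,1,1.4,0,0,0,0,0,1]'

```text
t: 14.93
tcp_pos: [0.6085, 0.148, 0.1752]
tool_rot: [2.102, 0.237, -2.105]
contact_force: [-0.2, 0.3, -6.7]
gripper_width: 0.0253
```

Call:
play_rows --commands '[0.1,0,0,0,0,0,1,0.2,0,0,0,0,0,1,0.3,0,0,0,0,0,1,0.4,0,0,0,0,0,1,0.5,0,0,0,0,0,1,0.5,0,0,0,0,0,1]'

```text
t: 15.43
tcp_pos: [0.6086, 0.148, 0.1705]
tool_rot: [2.102, 0.237, -2.105]
contact_force: [0.1, 0.4, -7.1]
gripper_width: 0.0256
```

Call:
play_rows --commands '[0.05,0,0,0,0,0,1,0.1,0,0,0,0,0,1,0.15,0,0,0,0,0,1,0.15,0,0,0,0,0,1]'

```text
t: 15.77
tcp_pos: [0.6087, 0.148, 0.1691]
tool_rot: [2.102, 0.237, -2.104]
contact_force: [-0.1, 0.9, -7.3]
gripper_width: 0.0259
```

Call:
play_rows --commands '[0.05,0,0,0,0,0,1,0.1,0,0,0,0,0,1,0.15,0,0,0,0,0,1,0.15,0,0,0,0,0,1]'

```text
t: 16.1
tcp_pos: [0.6087, 0.1481, 0.1676]
tool_rot: [2.102, 0.237, -2.104]
contact_force: [-0.2, 0.6, -7.4]
gripper_width: 0.0256
```

Call:
play_rows --commands '[0.05,0,0,0,0,0,1,0.1,0,0,0,0,0,1,0.15,0,0,0,0,0,1,0.15,0,0,0,0,0,1]'

```text
t: 16.43
tcp_pos: [0.6087, 0.1481, 0.1661]
tool_rot: [2.102, 0.237, -2.104]
contact_force: [0.1, 0.5, -6.2]
gripper_width: 0.0257
```

Call:
play_rows --commands '[0.05,0,0,0,0,0,1,0.1,0,0,0,0,0,1,0.1,0,0,0,0,0,1]'

```text
t: 16.68
tcp_pos: [0.6087, 0.148, 0.1651]
tool_rot: [2.102, 0.237, -2.104]
contact_force: [0.5, -0.3, -6.4]
gripper_width: 0.0255
```

Call:
play_rows --commands '[0.05,0,0,0,0,0,1,0.1,0,0,0,0,0,1,0.1,0,0,0,0,0,1]'

```text
t: 16.93
tcp_pos: [0.6087, 0.148, 0.1641]
tool_rot: [2.102, 0.237, -2.104]
contact_force: [0.7, 0.1, -7.1]
gripper_width: 0.026
```

Call:
play_rows --commands '[0.05,0,0,0,0,0,1,0.1,0,0,0,0,0,1,0.1,0,0,0,0,0,1]'

```text
t: 17.18
tcp_pos: [0.6086, 0.1481, 0.1631]
tool_rot: [2.102, 0.237, -2.104]
contact_force: [0.3, 1.1, -6.3]
gripper_width: 0.0258
```

Call:
play_rows --commands '[0.05,0,0,0,0,0,1,0.1,0,0,0,0,0,1,0.1,0,0,0,0,0,1]'

```text
t: 17.43
tcp_pos: [0.6087, 0.1481, 0.1621]
tool_rot: [2.102, 0.237, -2.104]
contact_force: [0.1, -0.0, -6.2]
gripper_width: 0.0257
```

Call:
play_rows --commands '[0.05,0,0,0,0,0,1,0.1,0,0,0,0,0,1,0.1,0,0,0,0,0,1]'

```text
t: 17.68
tcp_pos: [0.6087, 0.1481, 0.1611]
tool_rot: [2.102, 0.237, -2.104]
contact_force: [0.6, 0.5, -6.4]
gripper_width: 0.0255
```

Call:
play_rows --commands '[0.05,0,0,0,0,0,1,0.1,0,0,0,0,0,1,0.1,0,0,0,0,0,1]'

```text
t: 17.93
tcp_pos: [0.6087, 0.1481, 0.1601]
tool_rot: [2.102, 0.237, -2.104]
contact_force: [0.3, 0.2, -6.3]
gripper_width: 0.0259
```

Call:
play_rows --commands '[0.05,0,0,0,0,0,1,0.1,0,0,0,0,0,1,0.1,0,0,0,0,0,1]'

```text
t: 18.18
tcp_pos: [0.6091, 0.1482, 0.1598]
tool_rot: [2.103, 0.237, -2.103]
contact_force: [0.0, 0.8, -3.8]
gripper_width: 0.0254
```

Call:
play_rows --commands '[0.05,0,0,0,0,0,1,0.1,0,0,0,0,0,1,0.1,0,0,0,0,0,1]'

```text
t: 18.43
tcp_pos: [0.6096, 0.1484, 0.1595]
tool_rot: [2.105, 0.238, -2.102]
contact_force: [-1.6, 0.6, 4.2]
gripper_width: 0.0252
```

Call:
play_rows --commands '[0.03,0,0,0,0,0,1,0.03,0,0,0,0,0,1,0.03,0,0,0,0,0,1,0.03,0,0,0,0,0,1]'

```text
t: 18.77
tcp_pos: [0.6097, 0.1485, 0.1595]
tool_rot: [2.105, 0.238, -2.101]
contact_force: [0.5, -0.4, 5.2]
gripper_width: 0.0257
```

Run:
```python
from h import *
plan([.609,.148,.162],-77)
p,d=snapshot('scene'); save('s12',cv2.resize(p[90:220,230:360],(600,600),interpolation=cv2.INTER_CUBIC))
c=camera_model('scene'); X=cloud(c,d); m=(abs(X[...,0]-.61)<.05)&(abs(X[...,1]-.148)<.045)
q=X[m&(X[...,2]>.04)&(X[...,2]<.12)&(X[...,0]>.625)]; print(np.sort(q[:,2])[:20].round(4))
```

```text
t 18.77 tcp [0.6097 0.1485 0.1595] az -77.2 F [ 0.47 -0.42  5.24] gw 0.0257 q [-0.08  0.51 -0.28  1.7   0.17  0.96 -1.77]
cm [-0.25  0.03  0.08] deg [-0.2 -0.1  0. ]
[0.0542 0.0564 0.0575 0.058  0.0584 0.0584 0.0591 0.0593 0.0602 0.0609
 0.0609 0.0615 0.0617 0.0618 0.0618 0.0621 0.063  0.0631 0.0631 0.0638]
```

View pics/s12.png

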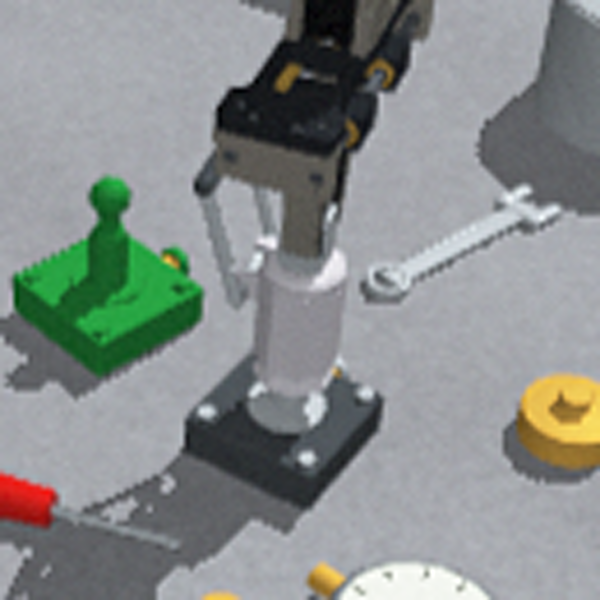

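Call:
play_rows --commands '[0.05,0,0,0,0,0,1,0.05,0,0,0,0,0,1,0.05,0,0,0,0,0,1]'

```text
t: 19.07
tcp_pos: [0.6101, 0.1486, 0.1594]
tool_rot: [2.106, 0.238, -2.101]
contact_force: [-2.4, 0.4, 8.0]
gripper_width: 0.0254
```

Call:
play_rows --commands '[-0.05,0,0,0,0,0,1,-0.05,0,0,0,0,0,1,-0.05,0,0,0,0,0,0.2,-0.05,0,0,0,0,0,0.0,-0.05,0,0,0,0,0,-1,-0.05,0,0,0,0,0,-1,-0.05,0,0,0,0,0,-1,-0.05,0,0,0,0,0,-1,-0.05,0,0,0,0,0,-1,-0.05,0,0,0,0,0,-1,-0.05,0,0,0,0,0,-1,-0.05,0,0,0,0,0,-1]'

```text
t: 20.07
tcp_pos: [0.6087, 0.1481, 0.1579]
tool_rot: [2.102, 0.237, -2.104]
contact_force: [-0.2, 0.3, -0.2]
gripper_width: 0.0901
```

Released. I rise straight up and look at the result.

Call:
play_rows --commands '[-2,0,0,0,0,0,-1,-5,0,0,0,0,0,-1,-8,0,0,0,0,0,-1,-11,0,0,0,0,0,-1,-14,0,0,0,0,0,-1,-14,0,0,0,0,0,-1]'

```text
t: 20.57
tcp_pos: [0.6117, 0.1492, 0.305]
tool_rot: [2.115, 0.239, -2.093]
contact_force: [-0.4, 0.3, 0.6]
gripper_width: 0.0915
```

Run:
```python
from h import *
p,d=snapshot('scene'); a=cv2.resize(p[80:210,230:360],(600,600),interpolation=cv2.INTER_CUBIC); save('s13',a)
c=camera_model('scene'); X=cloud(c,d); m=(abs(X[...,0]-.58)<.08)&(abs(X[...,1]-.145)<.07)
I=p.astype(int)
q=X[m&(X[...,2]>.165)&(X[...,2]<.186)&(X[...,0]>.59)]; print('stem top',len(q),q.mean(0).round(4),cv2.minAreaRect(q[:,:2].astype(np.float32)*1000),np.median(q[:,2]))
k=m&(I.sum(-1)<260)&(X[...,2]>.15)&(X[...,2]<.23)&(X[...,0]<.585); q=X[k]; print('bar',len(q),q.mean(0).round(4),q.min(0),q.max(0))
plan([.56,.137,.25],13)
p,d=snapshot('wrist'); save('w13',p)
```

```text
stem top 98 [0.6103 0.1437 0.1735] ((608.5072631835938, 146.3964080810547), (26.73981285095215, 28.03512954711914), 12.709611892700195) 0.17447897475438026
bar 70 [0.5592 0.1283 0.1991] [0.54600422 0.09803728 0.19450189] [0.56959142 0.16816752 0.20219602]
t 20.62 tcp [0.6106 0.1487 0.3018] az -77.2 F [ 0.21  0.35 -0.26] gw 0.092 q [-0.07  0.38 -0.3   1.55  0.12  1.22 -1.73]
cm [5.15 0.03 5.22] deg [-90.2  -0.3  -0.2]
```

View pics/s13.png

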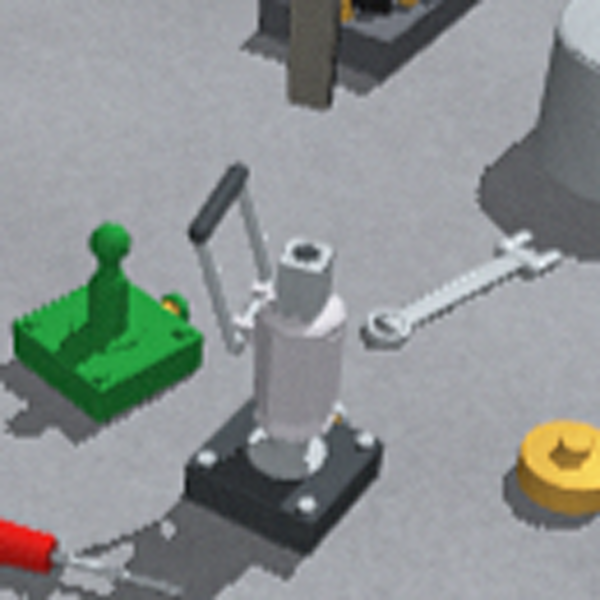

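View pics/w13.png

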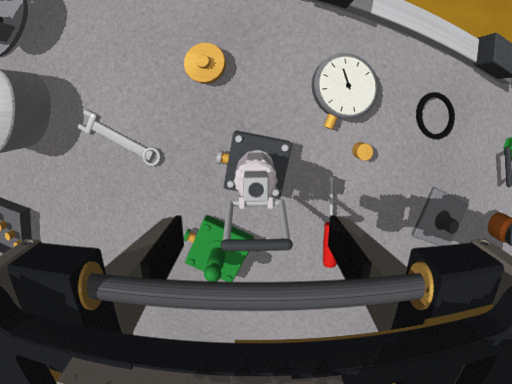

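Run:
```python
from h import *
plan([.5802,.1405,.215],-77.2)
```

```text
t 20.67 tcp [0.6094 0.1482 0.2993] az -77.2 F [ 0.86  0.46 -0.96] gw 0.0918 q [-0.07  0.38 -0.3   1.55  0.12  1.22 -1.73]
cm [8.42 0.11 3.03] deg [ 0.  -0.1  0. ]
```

Call:
play_rows --commands '[0,0.1,3.0,0,0,0,1,0,0.1,3.0,0,0,0,1,0,0.1,3.0,0,0,0,1,0,0.1,3.0,0,0,0,1,0,0.1,3.0,0,0,0,1,0,0.1,3.0,0,0,0,1,0,0.1,3.0,0,0,0,1,0,0.1,3.0,0,0,0,1,2,0.1,3.0,0,0,0,1,4,0.1,3.0,0,0,0,1,6,0.1,3.0,0,0,0,1,8,0.1,3.0,0,0,0,1,8,0.1,3.0,0,0,0,1]'

```text
t: 21.75
tcp_pos: [0.5775, 0.1396, 0.2139]
tool_rot: [2.094, 0.236, -2.111]
contact_force: [-0.9, -0.3, 0.2]
gripper_width: 0.0073
```

Run:
```python
from h import *
plan([.5802,.1405,.165],-77.2)
p,d=snapshot('scene'); a=cv2.resize(p[80:210,230:360],(600,600),interpolation=cv2.INTER_CUBIC); save('s14',a)
p,d=snapshot('wrist'); save('w14',p)
```

```text
t 21.75 tcp [0.5775 0.1396 0.2139] az -77.2 F [-0.85 -0.32  0.2 ] gw 0.0073 q [-0.06  0.4  -0.3   1.72  0.13  1.04 -1.75]
cm [ 4.89 -0.02 -0.32] deg [0.  0.5 0. ]
```

View pics/s14.png

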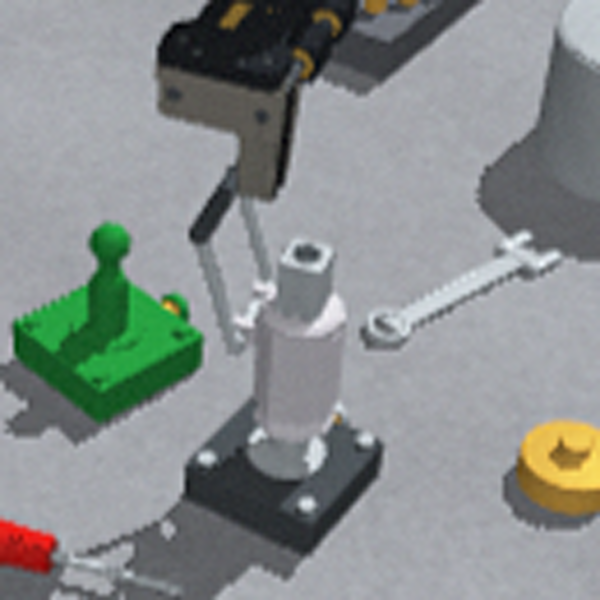

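View pics/w14.png

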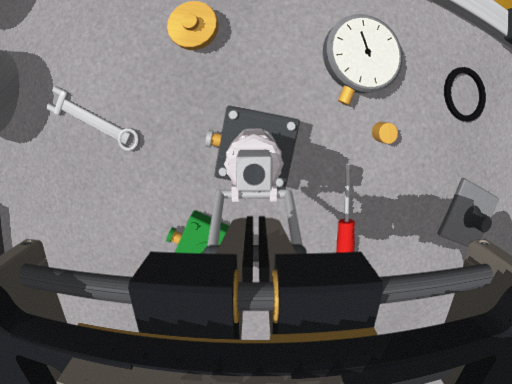

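Call:
play_rows --commands '[0,0,-0.3,0,0.5,0,1,0,0,-0.3,0,0.5,0,1,0.5,0,-0.3,0,0.5,0,1,1,0,-0.3,0,0.5,0,1,1.4,0,-0.3,0,0.5,0,1,1.8,0,-0.3,0,0.5,0,1,1.8,0,-0.3,0,0.5,0,1]'

```text
t: 22.43
tcp_pos: [0.582, 0.1409, 0.1988]
tool_rot: [2.11, 0.238, -2.097]
contact_force: [0.3, 0.3, 0.3]
gripper_width: 0.0005
```

Run:
```python
from h import *
plan([.5802,.1405,.165],-77.2)
p,d=snapshot('scene'); a=cv2.resize(p[80:210,230:360],(600,600),interpolation=cv2.INTER_CUBIC); save('s15',a)
```

```text
t 22.43 tcp [0.582  0.1409 0.1988] az -77.2 F [0.35 0.3  0.29] gw 0.0005 q [-0.06  0.42 -0.3   1.74  0.14  1.   -1.76]
cm [ 3.38 -0.    0.21] deg [ 0.  -0.3  0. ]
```

View pics/s15.png

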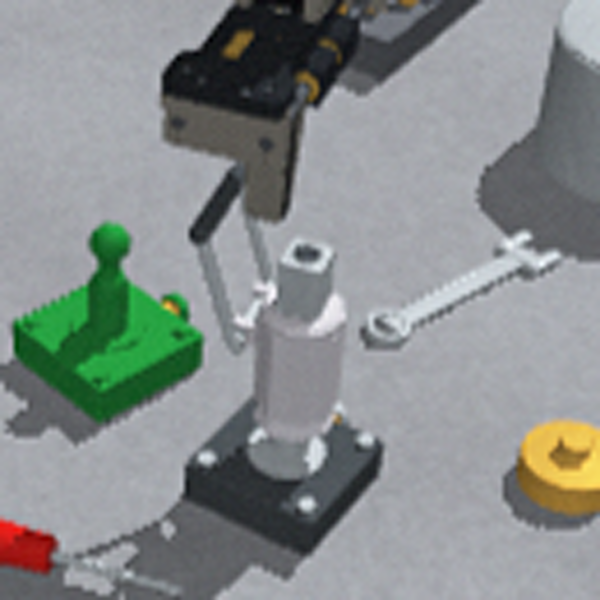

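Call:
play_rows --commands '[1,0,0.2,0,0,0,1,1.7,0,0.5,0,0,0,1,2.1,0,1.0,0,0,0,1,2.4,0,1.4,0,0,0,1,2.7,0,1.9,0,0,0,1,3.0,0,2.4,0,0,0,1,3.0,0,2.4,0,0,0,1]'

```text
t: 23.07
tcp_pos: [0.5585, 0.1356, 0.1695]
tool_rot: [2.111, 0.238, -2.096]
contact_force: [1.7, 0.9, 0.3]
gripper_width: 0.0002
```

Run:
```python
from h import *
plan([.5802,.1405,.165],-77.2)
p,d=snapshot('scene'); a=cv2.resize(p[80:210,230:360],(600,600),interpolation=cv2.INTER_CUBIC); save('s16',a)
```

```text
t 23.07 tcp [0.5585 0.1356 0.1695] az -77.2 F [1.7  0.93 0.29] gw 0.0002 q [-0.06  0.41 -0.3   1.82  0.15  0.92 -1.77]
cm [ 0.47  0.01 -2.22] deg [ 0.  -0.4  0. ]
```

View pics/s16.png

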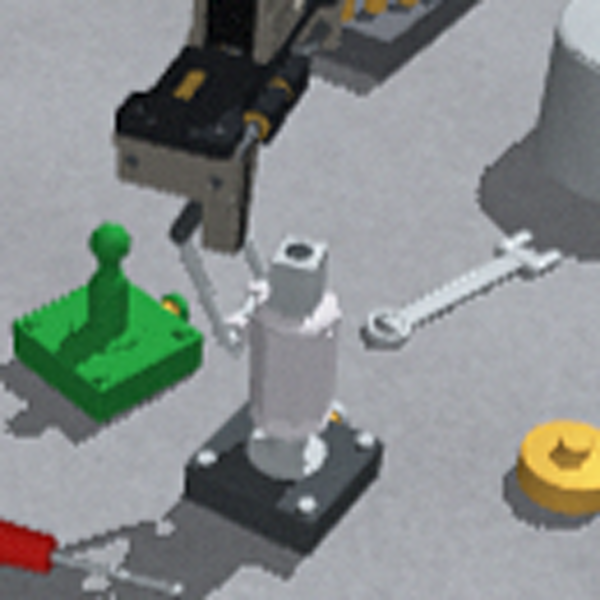

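Run:
```python
from h import *
X=np.load('scene0X.npy'); p=np.load('scene0p.npy').astype(int)
g=(p[...,1]>p[...,0]*1.4+8)&(p[...,1]>p[...,2]*1.4+8)&(abs(X[...,0]-.5)<.1)&(abs(X[...,1]-.17)<.12)
q=X[g]; 
for z in np.arange(0.03,.16,.01):
    k=q[(q[:,2]>z)&(q[:,2]<z+.01)]
    if len(k): print(round(z,2),len(k),k.min(0)[:2].round(3),k.max(0)[:2].round(3))
```

```text
0.03 186 [0.407 0.126] [0.502 0.216]
0.04 26 [0.445 0.163] [0.467 0.181]
0.05 20 [0.444 0.163] [0.467 0.18 ]
0.06 34 [0.444 0.163] [0.468 0.18 ]
0.07 18 [0.448 0.166] [0.464 0.18 ]
0.08 8 [0.454 0.168] [0.461 0.174]
0.09 17 [0.448 0.163] [0.465 0.179]
0.1 31 [0.443 0.165] [0.464 0.183]
0.11 4 [0.456 0.171] [0.46  0.178]
```

Call:
play_rows --commands '[0.3,0,0.5,0,0,0,1,0.6,0,1.0,0,0,0,1,0.9,0,1.5,0,0,0,1,1.2,0,1.8,0,0,0,1,1.6,0,2.1,0,0,0,1,1.6,0,2.1,0,0,0,1]'

```text
t: 23.62
tcp_pos: [0.538, 0.1309, 0.1527]
tool_rot: [2.11, 0.238, -2.097]
contact_force: [1.2, 0.7, -0.4]
gripper_width: 0.0006
```

Run:
```python
from h import *
plan([.5802,.1405,.165],-77.2)
p,d=snapshot('scene'); a=cv2.resize(p[80:210,230:360],(600,600),interpolation=cv2.INTER_CUBIC); save('s17',a)
```

```text
t 23.62 tcp [0.538  0.1309 0.1527] az -77.2 F [ 1.23  0.69 -0.43] gw 0.0006 q [-0.06  0.4  -0.3   1.89  0.15  0.87 -1.78]
cm [-1.21  0.   -4.34] deg [ 0.  -0.4  0. ]
```

View pics/s17.png

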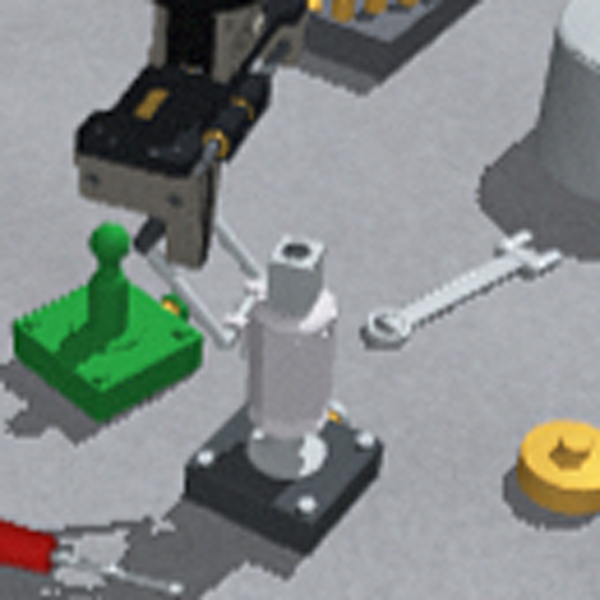

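Call:
play_rows --commands '[0,0,-0.4,0,0,0,1,-2,0,-0.4,0,0,0,1,-4,0,-0.4,0,0,0,1,-4.2,0,0.8,0,0,0,1,-4.2,0,2.2,0,0,0,1,-4.2,0,2.2,0,0,0,1]'

```text
t: 24.17
tcp_pos: [0.5157, 0.1258, 0.1956]
tool_rot: [2.11, 0.238, -2.097]
contact_force: [-0.5, -0.4, 0.3]
gripper_width: 0.0006
```

Run:
```python
from h import *
plan([.5802,.1405,.165],-77.2)
p,d=snapshot('scene'); a=cv2.resize(p[80:210,230:360],(600,600),interpolation=cv2.INTER_CUBIC); save('s18',a)
c=camera_model('scene'); X=cloud(c,d); I=p.astype(int)
k=(I.sum(-1)<260)&(X[...,2]>.13)&(X[...,2]<.183)&(abs(X[...,0]-.53)<.04)&(abs(X[...,1]-.13)<.05); q=X[k]; print('bar',len(q),q.mean(0).round(4),q.min(0),q.max(0))
```

```text
t 24.17 tcp [0.5157 0.1258 0.1956] az -77.2 F [-0.55 -0.35  0.26] gw 0.0006 q [-0.04  0.31 -0.32  1.9   0.12  0.94 -1.76]
cm [ 3.1  0.  -6.6] deg [ 0.  -0.4  0. ]
bar 26 [0.5313 0.1198 0.1811] [0.51531323 0.0918426  0.1763693 ] [0.53884691 0.15492573 0.18296985]
```

View pics/s18.png

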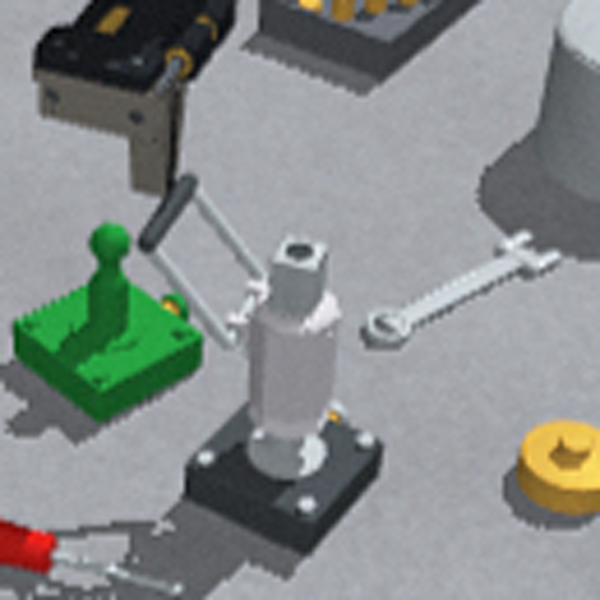

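Run:
```python
from h import *
p,d=snapshot('scene')
c=camera_model('scene'); X=cloud(c,d); I=p.astype(int)
k=(I.sum(-1)<260)&(X[...,2]>.13)&(X[...,2]<.194)&(abs(X[...,0]-.53)<.04)&(abs(X[...,1]-.13)<.05); 
v,u=np.where(k); ok=(v<135)&(v>117)&(u>259)&(u<274); q=np.stack([X[a,b] for a,b in zip(v[ok],u[ok])]); print('bar',len(q),q.mean(0).round(4),np.median(q,0),q.min(0),q.max(0)); print(ray(c,266.8,126,.178))
```

```text
bar 58 [0.5304 0.1218 0.1828] [0.53053437 0.11990583 0.18300666] [0.5189399  0.09217271 0.17583335] [0.54048288 0.1603315  0.18659198]
[0.527864   0.13111123 0.178     ]
```

Call:
play_rows --commands '[0,0,-0.9,0,0,0,1,0.6,0,-0.9,0,0,0,1,1.1,0,-0.9,0,0,0,1,1.4,0,-0.7,0,0,0,1,1.7,0,-0.4,0,0,0,1,2.0,0,-0.2,0,0,0,1,2.0,0,-0.2,0,0,0,1]'

```text
t: 24.85
tcp_pos: [0.5187, 0.1265, 0.1746]
tool_rot: [2.11, 0.238, -2.097]
contact_force: [-0.3, -1.4, 0.9]
gripper_width: 0.0004
```

Run:
```python
from h import *
plan([.5802,.1405,.165],-77.2)
p,d=snapshot('scene'); a=cv2.resize(p[80:210,230:360],(600,600),interpolation=cv2.INTER_CUBIC); save('s19',a)
```

```text
t 24.85 tcp [0.5187 0.1265 0.1746] az -77.2 F [-0.32 -1.44  0.9 ] gw 0.0004 q [-0.04  0.34 -0.31  1.91  0.13  0.9  -1.77]
cm [ 1.   0.  -6.3] deg [ 0.  -0.4  0. ]
```

View pics/s19.png

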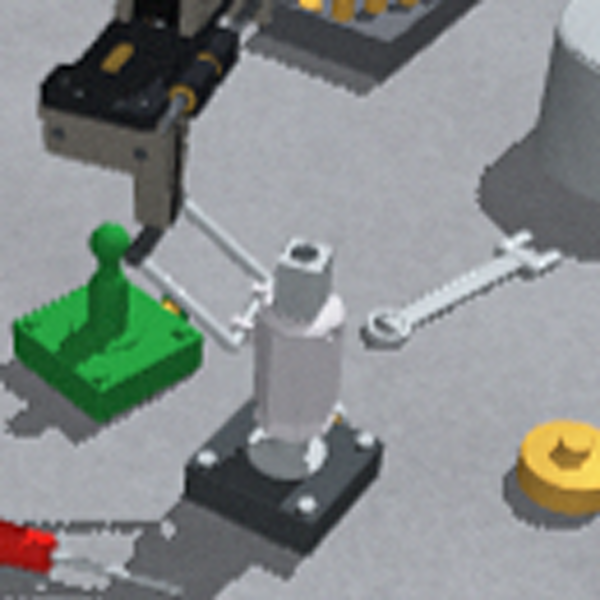

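Call:
play_rows --commands '[0.3,0,0.15,0,0,0,1,0.6,0,0.3,0,0,0,1,0.9,0,0.4,0,0,0,1,1.2,0,0.5,0,0,0,1,1.5,0,0.6,0,0,0,1,1.8,0,0.65,0,0,0,1,1.8,0,0.65,0,0,0,1]'

```text
t: 25.48
tcp_pos: [0.5128, 0.1252, 0.1565]
tool_rot: [2.111, 0.238, -2.096]
contact_force: [0.2, 0.2, -1.1]
gripper_width: 0.0001
```

Call:
play_rows --commands '[0.1,0,0,0,0,0,1,0.2,0,0,0,0,0,1,0.3,0,0,0,0,0,1,0.4,0,0,0,0,0,1,0.4,0,0,0,0,0,1]'

```text
t: 25.9
tcp_pos: [0.5132, 0.1253, 0.1532]
tool_rot: [2.112, 0.238, -2.096]
contact_force: [-1.1, -1.0, 1.3]
gripper_width: 0.0004
```

Run:
```python
from h import *
plan([.5802,.1405,.165],-77.2)
p,d=snapshot('scene'); a=cv2.resize(p[80:210,230:360],(600,600),interpolation=cv2.INTER_CUBIC); save('s20',a)
```

```text
t 25.9 tcp [0.5132 0.1253 0.1532] az -77.2 F [-1.14 -1.02  1.31] gw 0.0004 q [-0.05  0.36 -0.31  1.95  0.14  0.85 -1.78]
cm [-1.13  0.01 -6.88] deg [ 0.  -0.4  0. ]
```

View pics/s20.png

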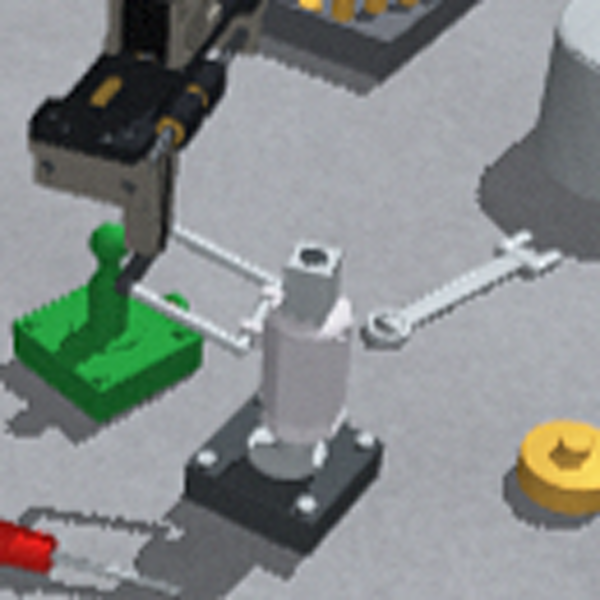

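Call:
play_rows --commands '[0.1,0,0,0,0,0,1,0.2,0,0,0,0,0,1,0.3,0,0,0,0,0,1,0.3,0,0,0,0,0,1]'

```text
t: 26.28
tcp_pos: [0.5133, 0.1253, 0.1502]
tool_rot: [2.112, 0.238, -2.096]
contact_force: [-0.7, 0.8, 0.5]
gripper_width: 0.0005
```

Call:
play_rows --commands '[0.1,0,0,0,0,0,1,0.2,0,0,0,0,0,1,0.2,0,0,0,0,0,1]'

```text
t: 26.53
tcp_pos: [0.5129, 0.1252, 0.1482]
tool_rot: [2.111, 0.238, -2.096]
contact_force: [-1.9, -0.5, 2.6]
gripper_width: 0.0006
```

Call:
play_rows --commands '[0.1,0,0,0,0,0,1,0.2,0,0,0,0,0,1,0.2,0,0,0,0,0,1]'

```text
t: 26.78
tcp_pos: [0.5122, 0.1251, 0.1463]
tool_rot: [2.109, 0.238, -2.098]
contact_force: [-4.0, -0.4, 5.5]
gripper_width: -0.0001
```

Run:
```python
from h import *
p,d=snapshot('scene'); a=cv2.resize(p[80:210,230:360],(600,600),interpolation=cv2.INTER_CUBIC); save('s21',a)
p,d=snapshot('wrist'); save('w21',p)
```

```text
(no output)
```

View pics/s21.png

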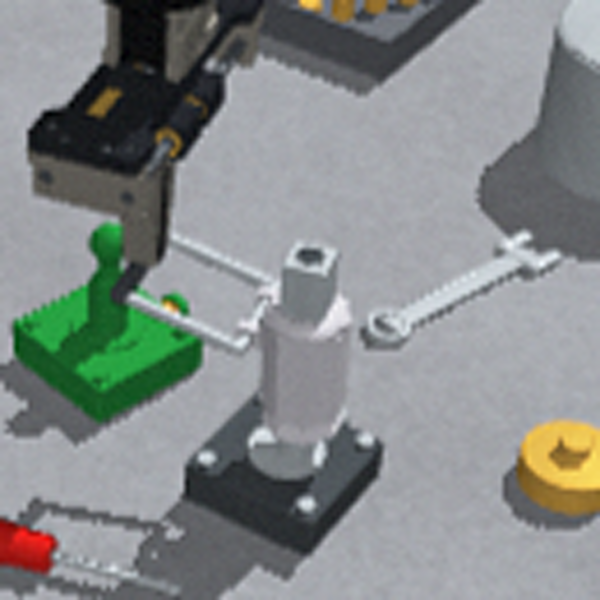

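View pics/w21.png

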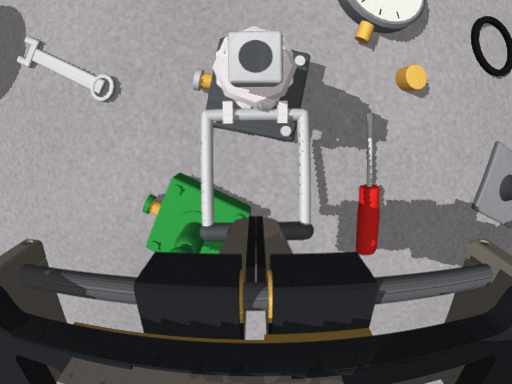

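Call:
play_rows --commands '[0.1,0,0,0,0,0,1,0.15,0,0,0,0,0,1,0.15,0,0,0,0,0,1]'

```text
t: 27.13
tcp_pos: [0.5115, 0.125, 0.1451]
tool_rot: [2.107, 0.237, -2.099]
contact_force: [-7.6, -1.9, 10.1]
gripper_width: 0.0006
```

Call:
play_rows --commands '[0.05,0,0,0,0,0,1,0.1,0,0,0,0,0,1,0.1,0,0,0,0,0,1]'

```text
t: 27.38
tcp_pos: [0.511, 0.1249, 0.1443]
tool_rot: [2.106, 0.237, -2.1]
contact_force: [-9.9, -2.3, 14.2]
gripper_width: 0.0004
```

Call:
play_rows --commands '[0,0,0.1,0,0,0,1,0,0,0.2,0,0,0,1,0,0,0.2,0,0,0,1]'

```text
t: 27.63
tcp_pos: [0.5104, 0.1248, 0.1443]
tool_rot: [2.11, 0.238, -2.097]
contact_force: [-6.4, -0.9, 8.9]
gripper_width: 0.0007
```

Run:
```python
from h import *
p,d=snapshot('scene'); a=cv2.resize(p[80:210,230:360],(600,600),interpolation=cv2.INTER_CUBIC); save('s22',a)
```

```text
(no output)
```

View pics/s22.png

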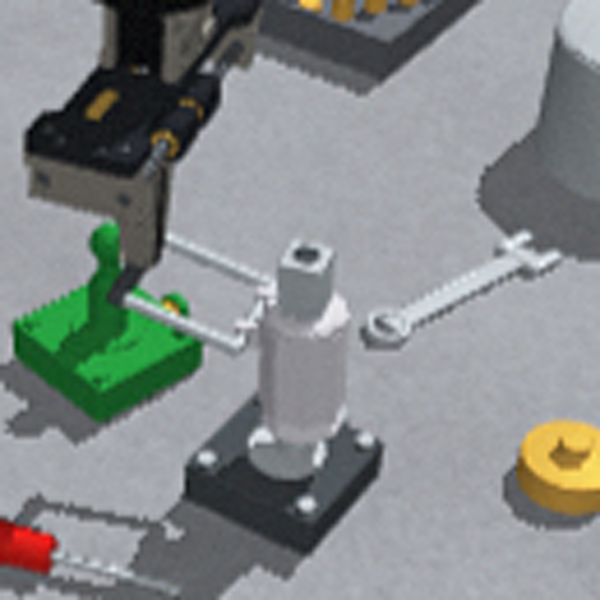

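Call:
play_rows --commands '[0.1,0,0.1,0,0,0,1,0.15,0,0.2,0,0,0,1,0.15,0,0.2,0,0,0,1]'

```text
t: 27.93
tcp_pos: [0.5087, 0.1245, 0.1429]
tool_rot: [2.11, 0.238, -2.096]
contact_force: [-5.7, -0.7, 9.6]
gripper_width: 0.0003
```

Call:
play_rows --commands '[-0.5,0,0,0,0,0,1,-2,0,0,0,0,0,1,-5,0,0,0,0,0,1,-8,0,0,0,0,0,1,-11,0,0,0,0,0,1,-13,0,5,0,0,0,1,-13,0,5,0,0,0,1]'

```text
t: 28.52
tcp_pos: [0.4589, 0.1132, 0.2747]
tool_rot: [2.116, 0.239, -2.091]
contact_force: [0.3, -0.2, -1.0]
gripper_width: 0.0002
```

```bash
cat > meas.py <<'E'
from h import *
import sys
n=sys.argv[1]
p,d=snapshot('scene'); save(n,cv2.resize(p[80:210,230:360],(600,600),interpolation=cv2.INTER_CUBIC))
c=camera_model('scene'); X=cloud(c,d); I=p.astype(int)
q=X[(abs(X[...,0]-.61)<.035)&(abs(X[...,1]-.145)<.035)&(X[...,2]>.167)&(X[...,2]<.184)]
print('stem top',len(q),np.median(q,0).round(4),cv2.minAreaRect(q[:,:2].astype(np.float32)*1000))
A=np.c_[q[:,:2],np.ones(len(q))]
h=q[(q[:,2]>np.median(q[:,2])-.004)]; A=np.c_[h[:,:2],np.ones(len(h))]; print('top plane slope',np.linalg.lstsq(A,h[:,2],rcond=None)[0][:2].round(3))
cx=np.array([.609,.147]); e=np.array([.9744,.2249]); f=np.array([-.2249,.9744])
L=np.stack([(X[...,:2]-cx)@e,(X[...,:2]-cx)@f,X[...,2]],-1)
m=(L[...,0]<-.025)&(L[...,0]>-.12)&(abs(L[...,1])<.045)&(L[...,2]>.10)&(L[...,2]<.2)
b=L[m&(I.sum(-1)<230)]; print('bar',len(b),b.mean(0).round(4),b.min(0).round(4),b.max(0).round(4))
a=L[m&(I.sum(-1)>=300)&(L[...,0]<-.035)&(L[...,0]>-.092)]
for s in (-1,1):
    k=a[(a[:,1]*s>.02)]
    if len(k)>5: s_=np.polyfit(k[:,0],k[:,2],1); print('arm',s,len(k),'angle',np.degrees(np.arctan(-s_[0])).round(1),'joint',(np.arctan(-s_[0])-np.radians(15)).round(3),'z at -30',np.polyval(s_,-.03).round(4))
E
python3 meas.py s23; python3 -c "
from h import *
plan([.5,.1,.3])"
```

```text
stem top 91 [0.6125 0.1418 0.1749] ((610.926513671875, 146.01150512695312), (26.16298484802246, 28.619003295898438), 14.082139015197754)
top plane slope [0.045 0.086]
bar 34 [-0.0977 -0.0086  0.1425] [-0.1041 -0.0381  0.1374] [-0.0933  0.0301  0.1477]
arm -1 59 angle 10.9 joint -0.072 z at -30 0.1272
arm 1 65 angle 11.7 joint -0.057 z at -30 0.1272
t 28.57 tcp [0.4581 0.1128 0.2745] az -77.1 F [ 0.41 -0.22 -0.66] gw 0.0007 q [ 0.    0.12 -0.34  1.94  0.05  1.08 -1.7 ]
cm [-2.5   2.18 -3.83] deg [0. 0. 0.]
```

View pics/s23.png

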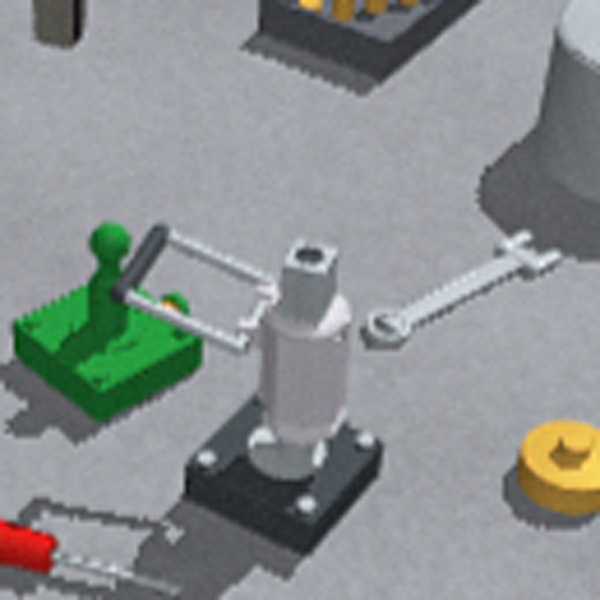

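Run:
```python
from h import *
X=np.load('scene0X.npy'); I=np.load('scene0p.npy').astype(int)
cx=np.array([.5905,-.222]); e=np.array([.9744,.2249]); f=np.array([-.2249,.9744])
L=np.stack([(X[...,:2]-cx)@e,(X[...,:2]-cx)@f,X[...,2]],-1)
m=(L[...,0]<-.025)&(L[...,0]>-.12)&(abs(L[...,1])<.045)&(L[...,2]>.06)&(L[...,2]<.16)
b=L[m&(I.sum(-1)<230)]; print('bar',len(b),b.mean(0).round(4))
a=L[m&(I.sum(-1)>=300)&(L[...,0]<-.035)&(L[...,0]>-.092)]
for s in (-1,1):
    k=a[(a[:,1]*s>.02)]; s_=np.polyfit(k[:,0],k[:,2],1); print('arm',s,len(k),np.degrees(np.arctan(-s_[0])).round(1),'z at -30',np.polyval(s_,-.03).round(4))
q=X[(abs(X[...,0]-.59)<.035)&(abs(X[...,1]+.222)<.035)&(X[...,2]>.124)&(X[...,2]<.14)]
h=q[q[:,2]>np.median(q[:,2])-.004]; print('slope',np.linalg.lstsq(np.c_[h[:,:2],np.ones(len(h))],h[:,2],rcond=None)[0][:2].round(3))
```

```text
bar 68 [-0.1011 -0.0033  0.1032]
arm -1 96 14.7 z at -30 0.0828
arm 1 86 15.3 z at -30 0.0827
slope [-0.076  0.031]
```

Run:
```python
from h import *
p,d=snapshot('top'); save('t24',p)
s=arm.read_state(); print(s['t'],s['contact_force'].round(2),s['tcp_pos'])
```

```text
28.6167 [-0.28 -0.54 -0.17] [0.45943768 0.11288663 0.27360211]
```

View pics/t24.png

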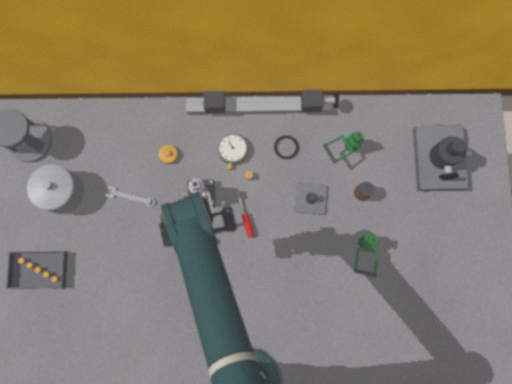

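The top view shows the bystanders at the same pixels as at the start: gauge (233,149), bezel (286,147), screwdriver (247,218), spanner (131,197), weight (168,154), fitting (249,175) and jar (364,191). The arm is clear of everything, so I'm handing in.

```bash
python3 -c "
from h import *
print(job.job_done())"
```

```text
the job is handed in; nothing more can be done
None
```

The coupler is on the ball stud with its handle down, and I handed the job in at about 28.6 s. No verdict was reported.

**What I did:**
1. I gripped the bar and raised the handle to about 1.0 rad while the coupler was still on its plate.
2. I lifted the coupler by its stem and lowered it over the stud in small steps until it met the ball.
3. I pressed it home with 8 N at the wrist, about 15 N on the ball counting its weight, and let go.
4. I pushed the handle down with closed fingers, with at most about 17 N, and withdrew.

**Last checks:**
- **Position:** the stem top is at about (0.611, 0.146), against a block centre of about (0.611, 0.145). The underside is about 25 mm above the block.
- **Handle:** the arms measure about 11° above level, against 15.0° when parked. The bar sits about 3 mm lower than expected. Both fit a handle at its stop with the coupler tilted a few degrees.
- **Surroundings:** wrist force is near zero, the arm is clear of everything, and all bystanders look unmoved in the top view.

**Disagreements and weak points:**
- **Tilt:** I could not settle the coupler's tilt. The scene picture suggests a slight lean towards +x, while the arm angle suggests a lean towards -x. Both are well under the 0.15 rad limit.
- **Grip height:** the fingers were still closing when the lift began, so they held the stem about 17 mm above its middle. It held without slipping.
- **Raising force:** side forces reached about 16 N before I corrected the path.

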